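# Pack the heart recorders in their transport case

### The job

Pack all the heart recorders on the desk for the courier: free the clamp knob of the case's sliding retainer, move the retainer back, and lay the recorders flat, side by side in a row (their short ends towards the front and the hinge) from the end wall that the retainer faces. Slide the retainer up snug against the row so that nothing can shift and turn the knob tight again; then close the lid, press it until it catches, and give its handle a firm upward tug to check that the catch holds (press again if it gives), leaving the lid shut. Do not disturb the pouch, the tape roll or the gel bottle.

Things in the scene. Friction and masses are not known exactly. Their poses are not given: they have to be found in the camera images.
- case: Aluminium transport case, fixed on the desk, 210 x 340 mm (x, y). Origin: centre of its underside; x points to the hinge side, y along the row, z up. Base tray with a rim 32 mm high, walls 4 mm (6 mm at the ends), inner end walls at y = -164 and +164 mm, inner floor at z = 5 mm. Inside along the front runs the rail (x -90 to -74 mm, 14 mm high) of the retainer.
- row_start (a point): Where the row begins: on the case's inner floor at the foot of the end wall (case y = -164 mm), in the middle of the row lane. Axes as the case: the row grows along +y. The lane is the floor from 60 mm in front (-x) to 60 mm behind (+x) this point; in front stands the retainer's carriage (25 mm above the floor), behind lies a fixed foam bar (16 mm above the floor). Recorders may lie anywhere across the lane.
- retainer (a joint): Position of the retainer (m): free length of the lane from the end wall to the retainer's face, 0 to 0.275 (four recorders side by side need 0.176). It starts at 0.02 to 0.075. It slides towards case +y as the value grows: with about 1.5 N when the knob is free (pull it by the knob); with the knob tight it is held against some 20 to 30 N.
- retainer_face (a point): Middle of the retainer's face, which pushes on the row: an upright arm across the lane, 8 mm thick, from 2 to 23 mm above the floor, the face looking to case -y. At its front end it joins the carriage that rides on the rail (30 mm wide in x, 44 mm long from the face towards +y, top 30 mm over the desk) and carries the knob. Moves with the retainer.
- knob (a joint): Turn of the clamp knob (rad): 0 = free (stop), 1.5 = tight (stop), growing clockwise seen from above. The clamp begins to bite at about 0.75 and is tight from 1.1; turning takes 0.06 N m free, 0.1 N m tight, and it stays where it is left. It starts tight.
- knob_grip (a point): Centre of the black wing knob's grip, on the knob's axis, on top of the carriage (22 mm behind the retainer's face). The grip is an upright bar 38 mm long, 12 mm wide, 25 mm high; this point is half-way up, 47 mm over the desk, so its foot at 35 mm is just above the case's rim. The frame turns with the knob: the bar lies along its x axis, which is the case's x axis at knob 0.
- lid (a joint): Opening of the lid (rad): 0 = shut, 1.85 = stop past upright. Stiff hinges: it stays where it is left and takes 2 to 5 N at its edge to move. It starts at 1.70 to 1.80. Lowered, it stops on the catch near 0.08; 8 to 12 N at its front edge snaps it in, to 0. Caught, it has 0.013 rad (3 mm) of play: a tug of 5 to 9 N at the handle lifts it to the end of this and holds; about 14 N pulls it out.
- lid_hinge (a point): Middle of the lid's hinge line (along case y) at the case's far rim: case x = +105 mm, z = 32 mm. Fixed. The lid is a shell 40 mm high over the whole case, 210 mm from hinge to front edge; shut, its outer face is 72 mm over the desk; upright, that face looks away from the robot, 40 mm behind the hinge line.
- lid_handle (a point): Middle of the lid's handle bar, along case y: round, 12 mm thick, 110 mm long between two legs. It is 32 mm off the lid's outer face and 185 mm from the hinge line: with the lid shut on top near the front edge, 104 mm over the desk; with the lid upright, behind it. Moves with the lid; its z axis points out of the lid's outer face, its x axis from the free edge to the hinge.
- catch_front (a point): The spring catch, outside on the middle of the case's front face, reaching 25 mm out from it, up to 32 mm over the desk; a tongue on the lid snaps into it. Fixed; nothing to operate on it.
- rec1_mid (a point): Centre of a heart recorder: dark flat box 56 x 44 x 20 mm (its x, y, z), 70 to 120 g, screen up; near its -x end two buttons on top, in that end a pale lead socket. It starts flat on the desk, turned up to 30 degrees. All are alike. Two to four of rec1..rec4 are there, the others absent (no reading).
- rec2_mid (a point): Centre of a heart recorder: dark flat box 56 x 44 x 20 mm (its x, y, z), 70 to 120 g, screen up; near its -x end two buttons on top, in that end a pale lead socket. It starts flat on the desk, turned up to 30 degrees. All are alike. Two to four of rec1..rec4 are there, the others absent (no reading).
- rec3_mid (a point): Centre of a heart recorder: dark flat box 56 x 44 x 20 mm (its x, y, z), 70 to 120 g, screen up; near its -x end two buttons on top, in that end a pale lead socket. It starts flat on the desk, turned up to 30 degrees. All are alike. Two to four of rec1..rec4 are there, the others absent (no reading).
- rec4_mid (a point): Centre of a heart recorder: dark flat box 56 x 44 x 20 mm (its x, y, z), 70 to 120 g, screen up; near its -x end two buttons on top, in that end a pale lead socket. It starts flat on the desk, turned up to 30 degrees. All are alike. Two to four of rec1..rec4 are there, the others absent (no reading).
- rec1: Recorder 1 itself; origin in the middle of its underside, axes as rec1_mid.
- rec2: Recorder 2 itself; origin in the middle of its underside, axes as rec2_mid.
- rec3: Recorder 3 itself; origin in the middle of its underside, axes as rec3_mid.
- rec4: Recorder 4 itself; origin in the middle of its underside, axes as rec4_mid.
- pouch: Bystander: a blue hard pouch 60 x 95 x 30 mm lying on the desk; origin in the middle of its underside. Leave it where it is.
- tape: Bystander: a roll of white tape lying flat, 70 mm across, 25 mm high; origin in the middle of its underside. Leave it where it is.
- gel: Bystander: a white pump bottle of gel, 56 mm across, 155 mm high; origin in the middle of its underside. Leave it standing.
Things that resemble listed ones, but are neither listed nor needed, are in the scene too. Leave any pink or yellow look-alike of the rec4 alone.

How it is judged (in metres and radians):
On the way, in this order (a step that is already met when the one before it is completed fails the run):
1. the clamp knob is freed (value of joint knob below 0.5 rad), for 0.1 s.
2. all recorders lie packed in a row from the end wall, the retainer is snug against the last and its knob is tight (x of rec1_mid in the frame of case between -0.053 and 0.039 m and z of rec1_mid in the frame of case between 0.008 and 0.023 m and angle between the x axis of each of rec1_mid, rec2_mid, rec3_mid, rec4_mid and the x axis of case, either way round below 0.15 rad and (y of rec1_mid in the frame of case between -0.146 and -0.134 m or y of rec1_mid in the frame of case between -0.102 and -0.09 m or y of rec1_mid in the frame of case between -0.058 and -0.046 m or y of rec1_mid in the frame of case between -0.014 and -0.002 m) and x of rec2_mid in the frame of case between -0.053 and 0.039 m and z of rec2_mid in the frame of case between 0.008 and 0.023 m and (y of rec2_mid in the frame of case between -0.146 and -0.134 m or y of rec2_mid in the frame of case between -0.102 and -0.09 m or y of rec2_mid in the frame of case between -0.058 and -0.046 m or y of rec2_mid in the frame of case between -0.014 and -0.002 m) and x of rec3_mid in the frame of case between -0.053 and 0.039 m and z of rec3_mid in the frame of case between 0.008 and 0.023 m and (y of rec3_mid in the frame of case between -0.146 and -0.134 m or y of rec3_mid in the frame of case between -0.102 and -0.09 m or y of rec3_mid in the frame of case between -0.058 and -0.046 m or y of rec3_mid in the frame of case between -0.014 and -0.002 m) and x of rec4_mid in the frame of case between -0.053 and 0.039 m and z of rec4_mid in the frame of case between 0.008 and 0.023 m and (y of rec4_mid in the frame of case between -0.146 and -0.134 m or y of rec4_mid in the frame of case between -0.102 and -0.09 m or y of rec4_mid in the frame of case between -0.058 and -0.046 m or y of rec4_mid in the frame of case between -0.014 and -0.002 m) and (y of rec1_mid in the frame of case between -0.146 and -0.134 m or y of rec2_mid in the frame of case between -0.146 and -0.134 m or y of rec3_mid in the frame of case between -0.146 and -0.134 m or y of rec4_mid in the frame of case between -0.146 and -0.134 m or not (y of rec1_mid in the frame of case between -0.102 and -0.09 m or y of rec2_mid in the frame of case between -0.102 and -0.09 m or y of rec3_mid in the frame of case between -0.102 and -0.09 m or y of rec4_mid in the frame of case between -0.102 and -0.09 m)) and (y of rec1_mid in the frame of case between -0.102 and -0.09 m or y of rec2_mid in the frame of case between -0.102 and -0.09 m or y of rec3_mid in the frame of case between -0.102 and -0.09 m or y of rec4_mid in the frame of case between -0.102 and -0.09 m or not (y of rec1_mid in the frame of case between -0.058 and -0.046 m or y of rec2_mid in the frame of case between -0.058 and -0.046 m or y of rec3_mid in the frame of case between -0.058 and -0.046 m or y of rec4_mid in the frame of case between -0.058 and -0.046 m)) and (y of rec1_mid in the frame of case between -0.058 and -0.046 m or y of rec2_mid in the frame of case between -0.058 and -0.046 m or y of rec3_mid in the frame of case between -0.058 and -0.046 m or y of rec4_mid in the frame of case between -0.058 and -0.046 m or not (y of rec1_mid in the frame of case between -0.014 and -0.002 m or y of rec2_mid in the frame of case between -0.014 and -0.002 m or y of rec3_mid in the frame of case between -0.014 and -0.002 m or y of rec4_mid in the frame of case between -0.014 and -0.002 m)) and ((value of joint retainer between 0.084 and 0.096 m and (y of rec1_mid in the frame of case between -0.102 and -0.09 m or y of rec2_mid in the frame of case between -0.102 and -0.09 m or y of rec3_mid in the frame of case between -0.102 and -0.09 m or y of rec4_mid in the frame of case between -0.102 and -0.09 m)) or (value of joint retainer between 0.128 and 0.14 m and (y of rec1_mid in the frame of case between -0.058 and -0.046 m or y of rec2_mid in the frame of case between -0.058 and -0.046 m or y of rec3_mid in the frame of case between -0.058 and -0.046 m or y of rec4_mid in the frame of case between -0.058 and -0.046 m)) or (value of joint retainer between 0.172 and 0.184 m and (y of rec1_mid in the frame of case between -0.014 and -0.002 m or y of rec2_mid in the frame of case between -0.014 and -0.002 m or y of rec3_mid in the frame of case between -0.014 and -0.002 m or y of rec4_mid in the frame of case between -0.014 and -0.002 m))) and value of joint knob above 1.1 rad and linear speed of each of rec1, rec2, rec3, rec4 below 0.02 m/s), for 0.3 s.
3. the lid is pressed shut on its catch (value of joint lid below 0.006 rad), for 0.2 s.
4. the handle is tugged: the robot lifts the lid against the catch, to the end of its play, and it holds (value of joint lid between 0.009 and 0.03 rad and contact force between the fingers and lid above 2 N), for 0.15 s.
At the end, for the whole second after the job is handed in: Every recorder lies flat and square (0.15 rad) in the lane, gapless from the end wall (each -4 to +8 mm off its place); retainer face -4 to +8 mm from the row's end, knob at 1.1 rad or more, lid in its catch (below 0.02 rad); all at rest and released (all of step 2 and value of joint lid below 0.02 rad); the robot touches nothing.
It fails at once if a bystander is shoved away or knocked over (distance of any of pouch, tape, gel from where it was at the start of the episode above 0.05 m or angle between any of pouch, tape, gel's own z axis and vertical above 0.6 rad).
Of rec1, rec2, rec3, rec4 only 2 to 4 are there at a start; the rules pass over those that are not, and their reading is None.
At some moment in a run one of rec1, rec2, rec3, rec4 may be knocked a few centimetres aside while the robot is not near it.
Once in a run the grip may slacken for a moment while it holds something.
It also fails if it takes over 210 s, if anything falls off the work surface, if the arm or the gripper's body presses on something with over 40 N, if the wrist force passes 120 N, or if a joint passes its speed limit or range.

### The arm

A 6-joint arm with a two-finger parallel gripper is mounted at the origin on the work surface. World frame = base frame: x ahead of the robot, y to its left, z up, the work surface at z = 0. Lengths are in mm, angles in rad, forces in N, time in s.
With the tool pointing down it reaches from about 275 to 1000 mm from the base axis. Payload 8.4 kg.
Tool frame: the origin (TCP) lies midway between the tips of the shut fingers; the grasp point (between the pads) lies r.grasp_offset behind it (r.grasp_offset is the distance from the TCP to the grasp point, in mm); z points along the fingers, y is the direction in which the jaws open and shut (so a half turn about z gives the same grasp; the last joint's range is limited). The gripper opens to 85 mm and grips with 20 to 120 N. Pads are 22 mm wide; open, the fingers measure 114 mm over their backs; the gripper's body (76 mm by 85 mm) begins 54 mm behind the grasp point. The pads swing forward as they close: fully open they stand 13 mm farther back than shut.
Start: joints at [-1.137, 0.353, 1.633, -0, 1.155, -0.002], TCP at [263.834, -566.586, 231.281] pointing down, gripper open.
Joint ranges: [-2.63, 2.63], [-0.92, 2.1], [0.06, 2.66], [-1.3, 4.44], [0, 2.69], [-3.02, 3.02]. Speed limits (rad/s): [2.22, 2.22, 2.79, 3.14, 3.14, 3.14].

### API

Orientations are given as [roll, pitch, yaw] about the fixed x, y, z axes, in that order (R = Rz(yaw) Ry(pitch) Rx(roll)).
In Python, from rig import r gives the robot as it stands.
- The arm moves only by the tool jog_arm, never from a script. Its argument "series" is a list that holds one entry, the list of rows, each a list of 7 numbers: the shift along the tool's x, y, z in cm, then the turn, a rotation vector about the tool's x, y, z in degrees, then the finger opening in cm, from 0 to 8.54. A call has 1 to 5 rows; each row is the pose to reach, as a shift and turn from the pose commanded when the call began, along the tool's axes at that moment; what a row does not reach only later rows make up. A row lasts 1/8 s, in which the tool goes at most 62.5 mm and 10.7 degrees, less where a joint would pass 70% of its speed; a pose out of reach is approached as far as the arm can. A call with a gripper value outside its range is refused whole. The fingers move at their own pace and stop on an object; "newtons" is the grip in N (left out, the last holds). Time passes only in rows, so rows that repeat a pose let the fingers close. It gives the time, the measured TCP pose, the force and the opening at its end, in the units of the state.
- r.sense(): the state, without advancing time (a new reading comes with each control period).
- r.grab_frame(name): name is "scene" or "top" or "wrist"; returns the picture (400x640x3 uint8, red, green, blue); there is no depth.
- r.calibration(name): a dict with "mtx" (3x3 intrinsics, pixels), "origin" and "attitude" of the camera in the world; the wrist camera has in their place "T_tool_cam" (4x4, takes a point from camera to tool coordinates, whose origin is the TCP and whose axes are the flange's). Camera axes: x right, y down, z forward; pixel columns grow to the right and rows downward; lengths in mm; the calibration is good to about 2 mm. The wrist camera is an equidistant fisheye: a pixel r from the principal point sees the ray r / f radians off the axis. A picture is of the moment at which its call begins: read the wrist's pose just before it. calibration takes no time and is no camera call.
- r.sign_off(): hands the job in, once; it reports no verdict.
The state is a dict: "clock": time; "qpos": joint angles; "qvel": joint speeds; "joint_efforts": joint torques, N m; "eef_pos": TCP position; "tcp_rot": TCP orientation; "contact_force": force on the tool from outside, world axes, zero at the start; "wrist_torque": the same for the moment, N m; "opening": opening from 0.0 (shut) to 1.0 (fully open).
Only numpy, scipy, OpenCV 4.12 (cv2) and the standard library are available. Lean on these libraries where they do the work, as an engineer would, in place of code of your own. Each camera call takes 0.05 s, during which the arm holds its last target.

## Working session

There is one attempt and no reset: what is moved stays moved. The work goes in short steps, Python scripts to look and compute and a tool call to move; the robot and the scene stay as the last step left them, time stands still between calls to the robot, and variables do not carry over. Pictures are saved under pics/ and viewed, and the job is handed in when it is done.

Besides the shell and the picture viewer there is one more tool, called after ">>>" as a command line: name --argument value ..., lists and objects as JSON in quotes. jog_arm: Moves the arm, as the interface text tells. Its arguments: {"type":"object","properties":{"series":{"type":"array","items":{"type":"array","items":{"type":"array","items":{"type":"number"}}}},"newtons":{"type":"number"}},"required":["series"]}

```bash
ls; mkdir -p pics
cat > h.py <<'E'
from rig import r
import numpy as np, cv2
def snap(n,f):
    im=r.grab_frame(n); cv2.imwrite('pics/'+f,im[:,:,::-1]); return im
E
python3 - <<'E'
from h import *
print(r.sense()); print(r.grasp_offset)
for n in ['scene','top','wrist']: print(n,r.calibration(n))
snap('scene','s0.png');snap('top','t0.png');snap('wrist','w0.png')
E
```

```text
pics
{'clock': 0.0, 'qpos': array([-1.13735495e+00,  3.53644937e-01,  1.63419142e+00,  6.51166801e-06,
        1.15519005e+00, -2.39464930e-03]), 'qvel': array([-7.35299835e-04,  9.42530572e-04, -2.48418288e-05,  2.31917998e-04,
        7.81279530e-04,  7.42158788e-04]), 'joint_efforts': array([ 9.45176362e-04, -6.05254555e+01, -3.42063117e+01,  1.97244804e-04,
        9.39247780e-03,  2.07114232e-05]), 'eef_pos': array([ 263.64731665, -566.11123565,  230.53917837]), 'tcp_rot': array([-3.14015892e+00, -9.38688161e-06,  4.35833381e-01]), 'contact_force': array([0.34910064, 0.32601717, 0.6500349 ]), 'wrist_torque': array([ 0.03883267, -0.00902206,  0.02314201]), 'opening': 0.9997075932547761}
18.700000000000003
scene {'mtx': array([[454.67825959,   0.        , 314.55965336],
       [  0.        , 454.67825959, 199.16615297],
       [  0.        ,   0.        ,   1.        ]]), 'origin': array([1039.64832223,  516.86859364, 1130.60280387]), 'attitude': array([-2.58312812, -0.0127711 ,  2.17471344])}
top {'mtx': array([[515.18720008,   0.        , 316.48135117],
       [  0.        , 515.18720008, 198.32412427],
       [  0.        ,   0.        ,   1.        ]]), 'origin': array([ 381.66965067,  128.7091483 , 1661.50638276]), 'attitude': array([-3.06845105,  0.01208566, -1.54093455])}
wrist {'mtx': array([[309.70691629,   0.        , 325.14690538],
       [  0.        , 309.70691629, 200.03675141],
       [  0.        ,   0.        ,   1.        ]]), 'T_tool_cam': array([[ 5.48192993e-04, -9.54482281e-01, -2.98267119e-01,
         7.50997740e+01],
       [ 9.99999828e-01,  5.85631664e-04, -3.61493002e-05,
         3.62803167e-01],
       [ 2.09178535e-04, -2.98267048e-01,  9.54482438e-01,
        -1.41828203e+02],
       [ 0.00000000e+00,  0.00000000e+00,  0.00000000e+00,
         1.00000000e+00]])}
```

View pics/t0.png

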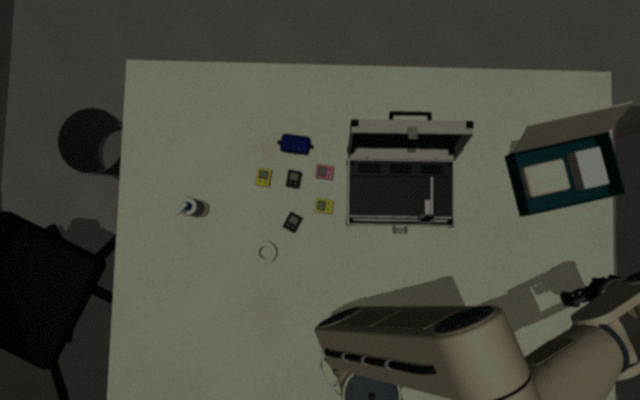

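View pics/s0.png

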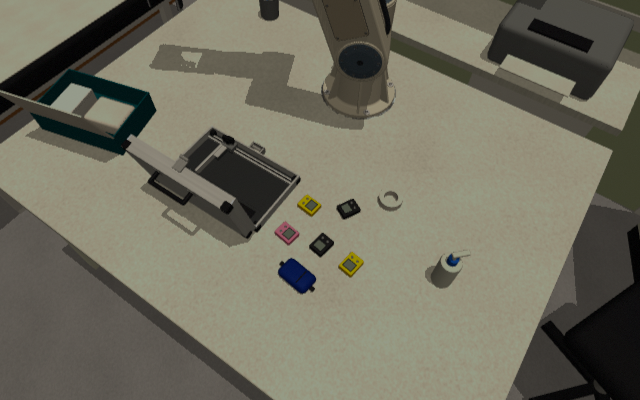

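View pics/w0.png

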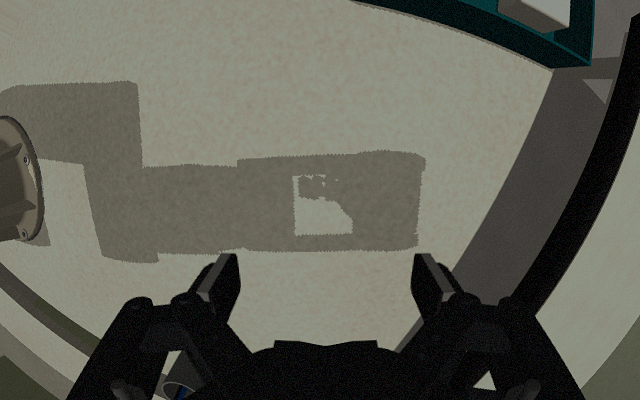

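Top view: dark recorders at about (294,179) and (292,222). Look-alikes are yellow at (264,177) and (324,206), and pink at (325,172). The case is at about (400,190), its retainer knob near (428,208), the pouch at (296,144), the tape at (268,251) and the gel at (190,207).

```bash
cat >> h.py <<'E'
from scipy.spatial.transform import Rotation as Ro
def cam(n,pose=None):
    c=r.calibration(n)
    if n!='wrist': return c['mtx'],Ro.from_euler('xyz',c['attitude']).as_matrix(),np.array(c['origin'])
    p,e=pose; R=Ro.from_euler('xyz',e).as_matrix(); T=c['T_tool_cam']
    return c['mtx'],R@T[:3,:3],R@T[:3,3]+p
def ray(n,uv,pose=None):
    K,R,o=cam(n,pose); x=(uv[0]-K[0,2])/K[0,0]; y=(uv[1]-K[1,2])/K[1,1]
    if n=='wrist':
        t=np.hypot(x,y); d=np.array([x/t*np.sin(t),y/t*np.sin(t),np.cos(t)]) if t>0 else np.array([0,0,1.])
    else: d=np.array([x,y,1])
    return o,R@d
def onz(n,uv,z,pose=None):
    o,d=ray(n,uv,pose); return o+d*(z-o[2])/d[2]
def proj(n,P,pose=None):
    K,R,o=cam(n,pose); c=R.T@(np.array(P,float)-o)
    if n=='wrist':
        t=np.arctan2(np.hypot(c[0],c[1]),c[2]); s=t/np.hypot(c[0],c[1]); x,y=c[0]*s,c[1]*s
    else: x,y=c[0]/c[2],c[1]/c[2]
    return np.array([K[0,0]*x+K[0,2],K[1,1]*y+K[1,2]])
def crop(im,x0,y0,x1,y1,s,f):
    c=cv2.resize(im[y0:y1,x0:x1],None,fx=s,fy=s,interpolation=cv2.INTER_CUBIC)
    c=np.clip(c.astype(float)*1.8,0,255).astype(np.uint8)
    cv2.imwrite('pics/'+f,c[:,:,::-1])
E
python3 - <<'E'
from h import *
im=cv2.imread('pics/t0.png')[:,:,::-1]
crop(im,330,100,490,240,5,'t0c.png'); crop(im,240,120,360,270,4,'t0r.png')
for uv,z in [((294,179),20),((292,222),20),((349,224),32),((452,225),32),((400,150),0),((428,208),60),((296,144),30),((268,251),20),((190,207),100)]: print(uv,onz('top',uv,z).round())
im=cv2.imread('pics/s0.png')[:,:,::-1]
for uv,z in [((321,244),20),((348,209),20)]: print(uv,onz('scene',uv,z).round())
crop(im,110,110,310,250,4,'s0c.png')
E
```

```text
(294, 179) [561. 226.  20.]
(292, 222) [423. 228.  20.]
(349, 224) [422.  47.  32.]
(452, 225) [ 429. -277.   32.]
(400, 150) [ 668. -114.    0.]
(428, 208) [ 478. -195.   60.]
(296, 144) [673. 223.  30.]
(268, 251) [329. 301.  20.]
(190, 207) [458. 535. 100.]
(321, 244) [568. 230.  20.]
(348, 209) [433. 231.  20.]
```

View pics/t0c.png

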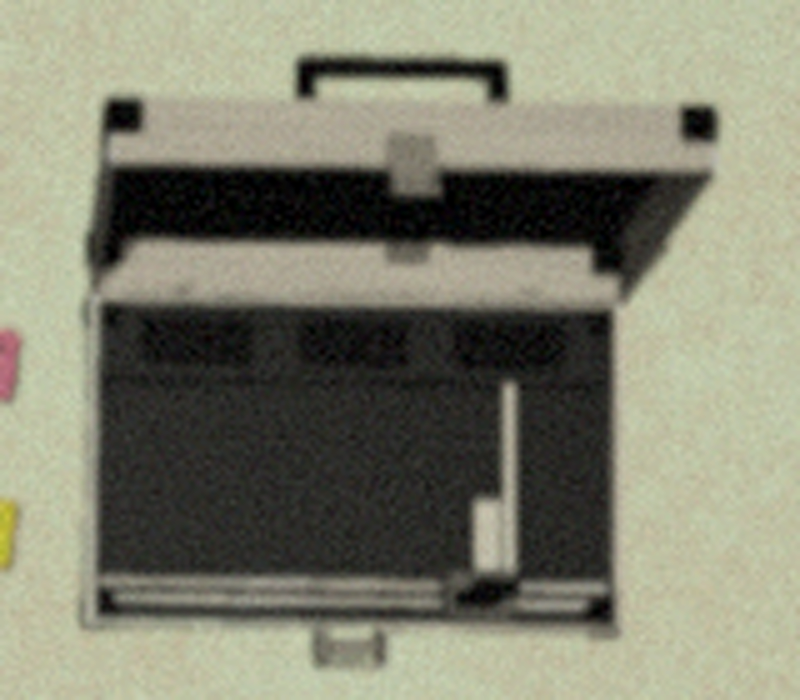

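View pics/t0r.png

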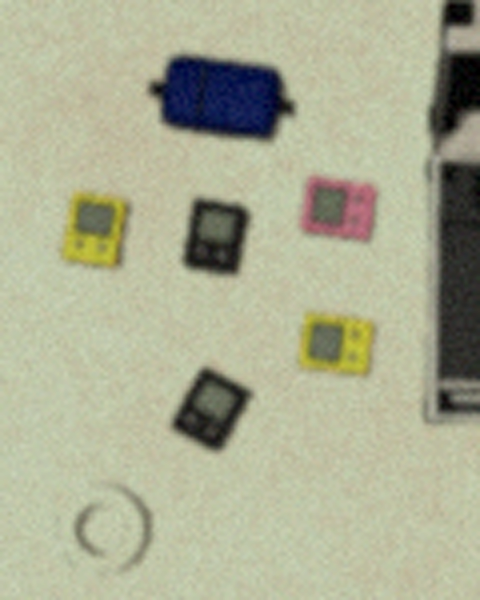

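View pics/s0c.png

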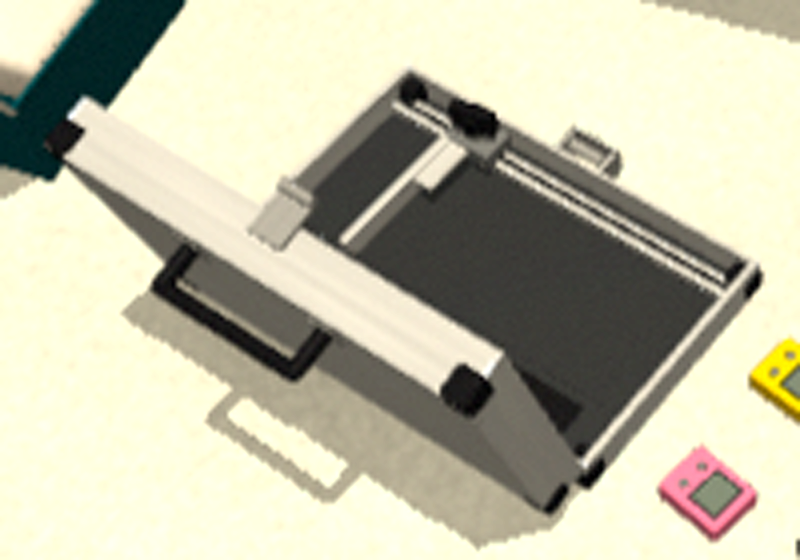

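```bash
cat >> h.py <<'E'
def go(x,y,z,yaw=None,pitch=0.,roll=np.pi):
    s=r.sense(); R=Ro.from_euler('xyz',s['tcp_rot'])
    if yaw is None: yaw=s['tcp_rot'][2]
    T=Ro.from_euler('xyz',[roll,pitch,yaw])
    d=R.inv().apply(np.array([x,y,z])-s['eef_pos'])/10; v=np.degrees((R.inv()*T).as_rotvec())
    print('at',s['eef_pos'].round(1),s['tcp_rot'].round(3),'q1,q6',s['qpos'][[0,5]].round(2),'F',s['contact_force'].round(1),'op',round(85.4*s['opening'],1),'t',s['clock'])
    print('shift cm',d.round(2),'turn',v.round(1))
E
python3 -c "
from h import *
go(480,-100,230,1.571)"
```

```text
at [ 263.7 -566.3  230.7] [-3.141  0.     0.436] q1,q6 [-1.14 -0.  ] F [-0.2 -0.6 -0.2] op 85.4 t 0.15
shift cm [ 39.29 -33.14   0.11] turn [ -0.1  -0.  -65. ]
```

>>> jog_arm --series '[[[5,-3,0,0,0,-8,8.5],[10,-7,0,0,0,-16,8.5],[15,-11,0,0,0,-24,8.5],[20,-15,0,0,0,-32,8.5],[24,-19,0,0,0,-40,8.5]]]'

```text
clock: 0.78
eef_pos: [401.9, -291.2, 231.3]
tcp_rot: [3.141, -0.0, 1.138]
contact_force: [1.1, 0.4, -0.5]
opening: 0.998
```

```bash
python3 -c "
from h import *
go(480,-100,230,1.571)"
```

```text
at [ 401.9 -291.2  231.3] [ 3.141 -0.     1.138] q1,q6 [-0.63 -0.2 ] F [ 1.1  0.4 -0.5] op 85.2 t 0.775
shift cm [20.63 -0.92  0.13] turn [  0.   -0.  -24.8]
```

>>> jog_arm --series '[[[5,0,0,0,0,-8,8.5],[10,0,0,0,0,-16,8.5],[15.5,0,0,0,0,-24,8.5],[20.6,-0.9,0,0,0,-24.8,8.5],[20.6,-0.9,0,0,0,-24.8,8.5]]]'

```text
clock: 1.4
eef_pos: [480.7, -99.7, 231.1]
tcp_rot: [-3.141, -0.001, 1.571]
contact_force: [-0.7, 0.2, 0.5]
opening: 0.994
```

```bash
python3 -c "
from h import *
s=r.sense();print(s['eef_pos'],s['tcp_rot'])
im=snap('wrist','w1.png'); crop(im,0,0,640,400,1.25,'w1b.png')
im=snap('top','t1.png'); crop(im,0,0,640,400,1.25,'t1b.png')"
```

```text
[480.69797238 -99.70230071 231.14477892] [-3.14142385e+00 -6.86892846e-04  1.57099637e+00]
```

View pics/w1b.png

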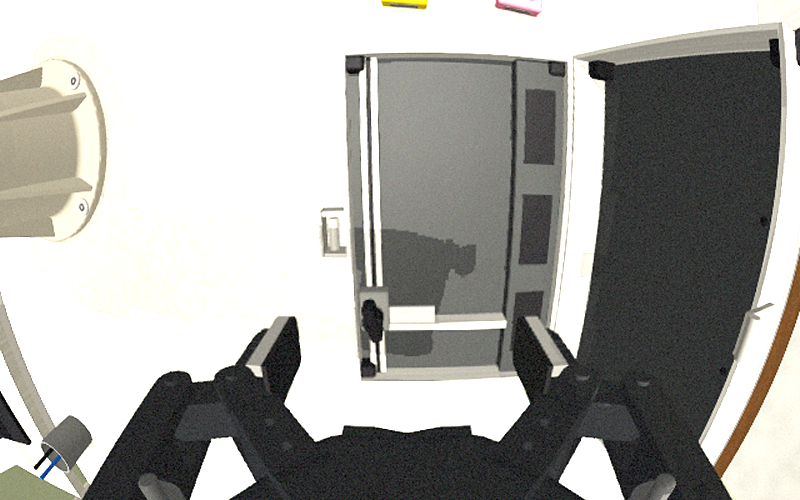

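View pics/t1b.png

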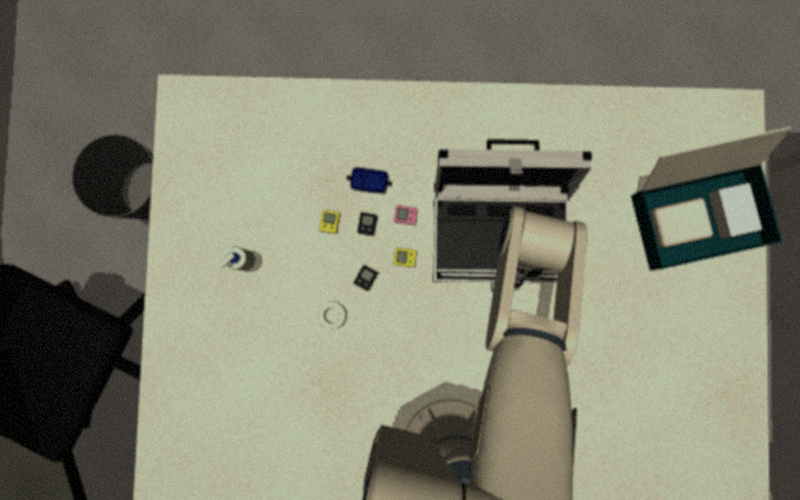

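Wrist view: the case fills (350–570, 55–380), its knob is at about (372,320) and the retainer arm at (450,322), both near the -y end. The top view now shows the desk that was hidden before, and it holds only two dark recorders.

```bash
python3 -c "
from h import *
im=cv2.imread('pics/w1.png')[:,:,::-1]
c=cv2.resize(im[30:310,250:480],None,fx=2.6,fy=2.6,interpolation=cv2.INTER_CUBIC);cv2.imwrite('pics/w1c.png',(c[:,:,::-1]*1.0).astype(np.uint8))
c=cv2.resize(im[220:310,270:420],None,fx=5.3,fy=5.3,interpolation=cv2.INTER_CUBIC);c=np.clip(c*1.6,0,255).astype(np.uint8);cv2.imwrite('pics/w1d.png',c[:,:,::-1])
"
```

```text
(no output)
```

View pics/w1c.png

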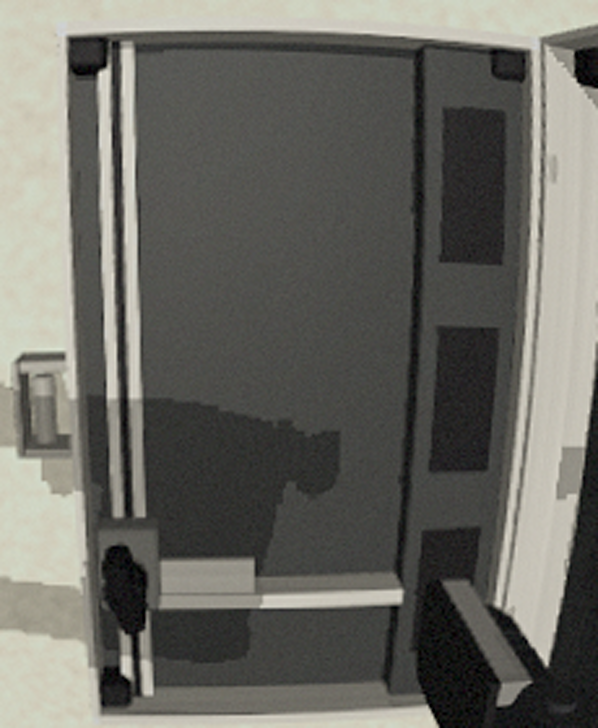

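View pics/w1d.png

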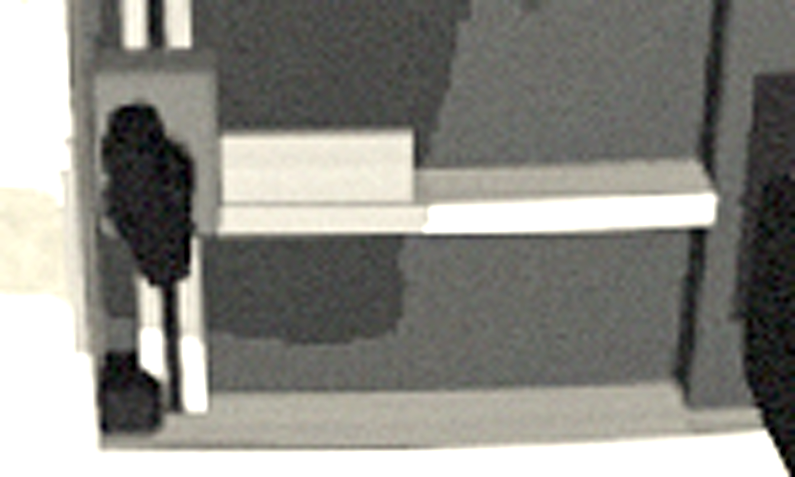

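```bash
cat > fit.py <<'E'
from h import *
from scipy.optimize import least_squares
pose=(np.array([480.69797238,-99.70230071,231.14477892]),np.array([-3.1414,-0.000687,1.570996]))
A=lambda u,v:(250+u/2.6,30+v/2.6)
B=lambda u,v:(270+u/5.3,220+v/5.3)
pts=[((-105,170,32),A(66,35)),((-105,-170,32),B(100,447)),((105,170,32),A(537,38)),((53,-164,21),B(683,383)), ((-67-7,164,19),A(133,43))]
def f(p):
    c,s=np.cos(p[2]),np.sin(p[2])
    o=[]
    for P,uv in pts:
        w=[p[0]+c*P[0]-s*P[1],p[1]+s*P[0]+c*P[1],P[2]]
        o+=list(proj('wrist',w,pose)-uv)
    return np.array(o)
if __name__=='__main__':
    q=least_squares(f,[525,-115,0],loss='soft_l1').x
    print(q,f(q).round(1))
    for P,uv in pts: print(P,onz('wrist',uv,P[2],pose).round(1))
    for uv in [(135,115),(168,275)]: print(onz('wrist',B(*uv),59.5,pose).round(1))
    for uv in [(222,236),(712,222)]: print('ret face',onz('wrist',B(*uv),28,pose).round(1))
    for uv in [(66,353),(72,455)]: print('catch',onz('wrist',A(*uv),32,pose).round(1))
E
python3 fit.py
```

```text
[ 5.30518076e+02 -1.16486448e+02  2.31772230e-02] [-3.6 -2.9 -0.5  5.9  1.2  0.   2.6  6.4 -0.1 -0.3]
(-105, 170, 32) [425.6  47.5  32. ]
(-105, -170, 32) [ 430.8 -278.5   32. ]
(105, 170, 32) [630.   55.7  32. ]
(53, -164, 21) [ 582.2 -267.9   21. ]
(-74, 164, 19) [452.8  45.4  19. ]
[ 446.7 -170.8   59.5]
[ 452.5 -210.    59.5]
ret face [ 463.1 -217.5   28. ]
ret face [ 582.3 -215.5   28. ]
catch [423.6 -90.1  32. ]
catch [ 424.4 -136.7   32. ]
```

```bash
python3 -c "
from h import *
im=cv2.imread('pics/w1.png').astype(float)
im=np.clip((im-110)*1.8,0,255)
a=cv2.resize(im[30:80,260:360],None,fx=4,fy=4,interpolation=cv2.INTER_CUBIC)
b=cv2.resize(im[270:320,260:360],None,fx=4,fy=4,interpolation=cv2.INTER_CUBIC)
c=cv2.resize(im[30:80,400:500],None,fx=4,fy=4,interpolation=cv2.INTER_CUBIC)
d=cv2.resize(im[270:320,360:460],None,fx=4,fy=4,interpolation=cv2.INTER_CUBIC)
cv2.imwrite('pics/w1e.png',np.vstack([np.hstack([a,c]),np.hstack([b,d])]))
"
```

```text
[ WARN:0@0.102] global loadsave.cpp:1063 imwrite_ Unsupported depth image for selected encoder is fallbacked to CV_8U.
```

View pics/w1e.png

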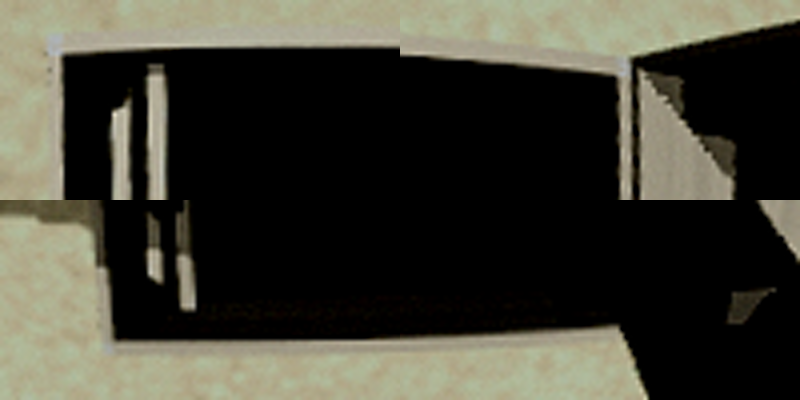

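```bash
python3 - <<'E'
import re
s=open('fit.py').read()
s=re.sub(r'pts=\[.*\]\n',"pts=[((-105,170,32),(272,39.5)),((-105,-170,32),(286,307.5)),((105,170,32),(458,44.5)),((-101,164,32),(275.5,43.5)),((-101,-164,32),(289,305)),((53,-164,21),B(683,383))]\n",s)
open('fit.py','w').write(s)
E
python3 fit.py
```

```text
[ 5.29087460e+02 -1.14880817e+02  1.37516677e-02] [-0.1 -1.2 -0.   1.3 -0.1 -0.4  0.1 -0.3 -0.4  0.4  0.7  5.9]
(-105, 170, 32) [421.9  52.3  32. ]
(-105, -170, 32) [ 426.6 -284.1   32. ]
(105, 170, 32) [631.9  56.1  32. ]
(-101, 164, 32) [425.8  47.4  32. ]
(-101, -164, 32) [ 431.  -279.6   32. ]
(53, -164, 21) [ 582.2 -267.9   21. ]
[ 446.7 -170.8   59.5]
[ 452.5 -210.    59.5]
ret face [ 463.1 -217.5   28. ]
ret face [ 582.3 -215.5   28. ]
catch [423.6 -90.1  32. ]
catch [ 424.4 -136.7   32. ]
```

```bash
python3 -c "
from h import *
go(448.5,-193,120,1.68)"
```

```text
at [ 480.1 -102.3  231.1] [-3.141  0.     1.568] q1,q6 [-0.21 -0.21] F [ 0.   0.6 -0.6] op 85.1 t 1.5
shift cm [-9.07 -3.13 11.12] turn [-0.   0.  -6.4]
```

>>> jog_arm --series '[[[-4,-1.5,5,0,0,-3,8.5],[-9.1,-3.1,10,0,0,-6.4,5],[-9.1,-3.1,11.1,0,0,-6.4,5],[-9.1,-3.1,11.1,0,0,-6.4,5],[-9.1,-3.1,11.1,0,0,-6.4,5]]]'

```text
clock: 2.12
eef_pos: [449.2, -194.0, 121.1]
tcp_rot: [3.141, 0.0, 1.677]
contact_force: [-0.5, 0.8, 0.6]
opening: 0.587
```

```bash
python3 -c "
from h import *
s=r.sense();print(repr(s['eef_pos']),repr(s['tcp_rot']),s['qvel'].round(3))
im=snap('wrist','w2.png'); crop(im,180,120,500,330,2.5,'w2b.png')
s=r.sense();print(repr(s['eef_pos']))"
```

```text
array([ 449.19668889, -194.00834512,  121.09205067]) array([3.14073703e+00, 4.15909577e-04, 1.67724692e+00]) [ 0.018 -0.014 -0.004  0.002 -0.002 -0.   ]
array([ 449.56263698, -193.79711258,  121.39060297])
```

View pics/w2b.png

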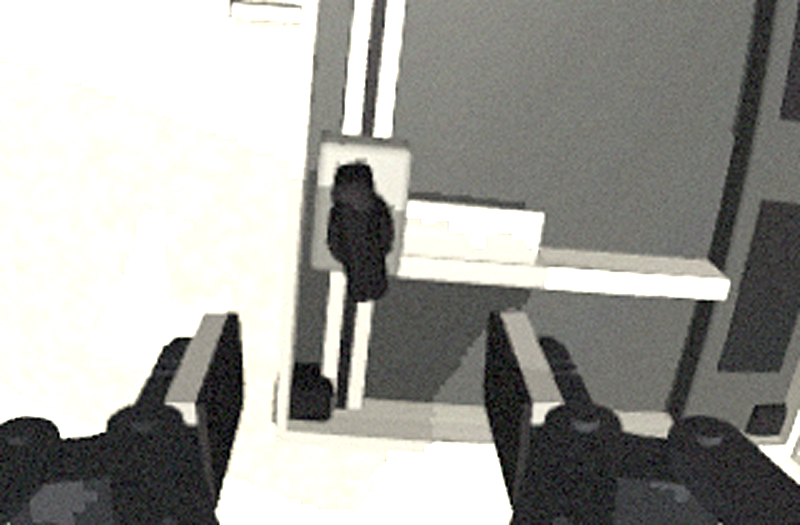

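```bash
python3 -c "
from h import *
pose=(np.array([449.3,-193.9,121.2]),np.array([3.1407,0.0004,1.677]))
C=lambda u,v:(180+u/2.5,120+v/2.5)
for uv,z in [((372,298),59.5),((352,175),59.5),((352,175),35),((360,228),35),((320,142),30),((411,140),30),((327,268),30),((405,275),30),((404,276),28),((726,298),28),((277,428),32)]: print(uv,z,onz('wrist',C(*uv),z,pose).round(1))
"
```

```text
(372, 298) 59.5 [ 453.  -211.3   59.5]
(352, 175) 59.5 [ 443.5 -175.3   59.5]
(352, 175) 35 [ 443.9 -182.1   35. ]
(360, 228) 35 [ 448.1 -198.9   35. ]
(320, 142) 30 [ 433. -174.   30.]
(411, 140) 30 [ 460.9 -170.4   30. ]
(327, 268) 30 [ 439.1 -215.5   30. ]
(405, 275) 30 [ 464.6 -215.3   30. ]
(404, 276) 28 [ 464.5 -216.5   28. ]
(726, 298) 28 [ 582.6 -214.8   28. ]
(277, 428) 32 [ 426.7 -278.8   32. ]
```

>>> jog_arm --series '[[[0,0.1,3,0,0,-1.5,4],[0,0.1,5.5,0,0,-1.5,4],[0,0.1,8.1,0,0,-1.5,4],[0,0.1,8.1,0,0,-1.5,4],[0,0.1,8.1,0,0,-1.5,4]]]'

```text
clock: 2.8
eef_pos: [450.8, -193.4, 40.5]
tcp_rot: [3.14, 0.001, 1.705]
contact_force: [-0.2, -0.3, 1.3]
opening: 0.472
```

```bash
python3 -c "
from h import *
s=r.sense();print(repr(s['eef_pos']),repr(s['tcp_rot']),s['contact_force'])
im=snap('wrist','w3.png'); crop(im,180,120,500,330,2.5,'w3b.png')"
```

```text
array([ 450.80795296, -193.40286875,   40.54266714]) array([3.14014617e+00, 8.51268254e-04, 1.70517960e+00]) [-0.24347832 -0.32005992  1.26909327]
```

View pics/w3b.png

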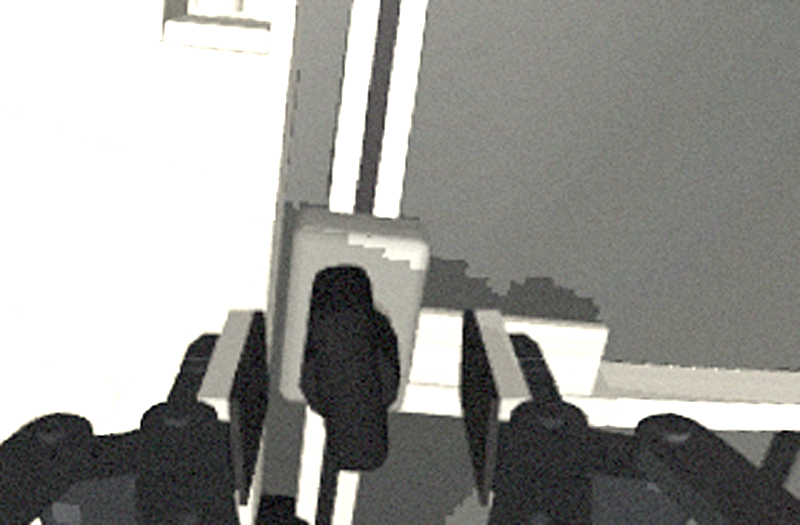

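The knob bar is at (347,370), between the pads at u≈265 and 465. I'll close on it.

>>> jog_arm --series '[[[0,-0.2,0,0,0,0,3],[0,-0.2,0,0,0,0,0.8],[0,-0.2,0,0,0,0,0.8],[0,-0.2,0,0,0,0,0.8],[0,-0.2,0,0,0,0,0.8]]]' --newtons 40

```text
clock: 3.48
eef_pos: [448.1, -193.8, 40.0]
tcp_rot: [3.141, 0.0, 1.705]
contact_force: [-1.1, 0.6, 7.1]
opening: 0.128
```

```bash
python3 -c "
from h import *
go(449,-194,40)
im=snap('wrist','w4.png'); crop(im,180,120,500,330,2.5,'w4b.png')"
```

```text
at [ 448.1 -193.8   40. ] [3.141 0.    1.705] q1,q6 [-0.41 -0.55] F [-1.1  0.6  7.1] op 10.9 t 3.475
shift cm [-0.04  0.09 -0.  ] turn [0. 0. 0.]
```

View pics/w4b.png

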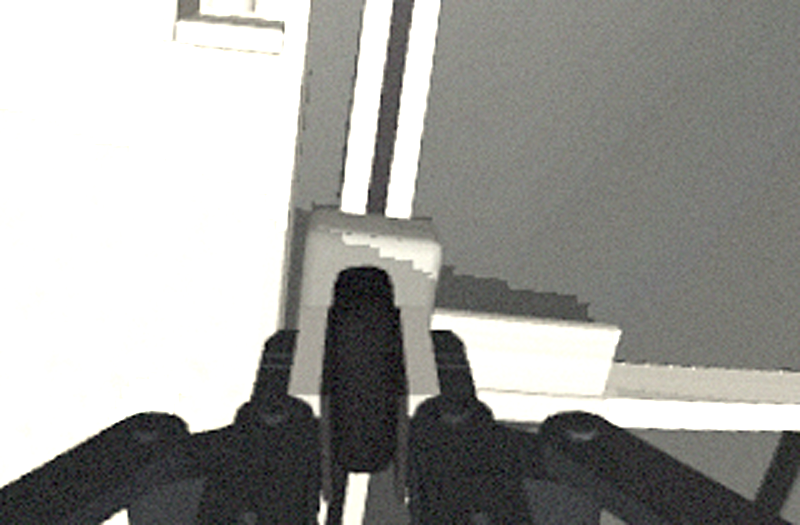

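>>> jog_arm --series '[[[0,0,0,0,0,-10,0.8],[0,0,0,0,0,-20,0.8],[0,0,0,0,0,-30,0.8],[0,0,0,0,0,-40,0.8],[0,0,0,0,0,-50,0.8]]]' --newtons 50

```text
clock: 4.15
eef_pos: [447.3, -193.8, 39.9]
tcp_rot: [-3.141, -0.001, 2.583]
contact_force: [-4.9, -1.5, 11.0]
opening: 0.131
```

>>> jog_arm --series '[[[0,0,0,0,0,-10,0.8],[0,0,0,0,0,-20,0.8],[0,0,0,0,0,-30,0.8],[0,0,0,0,0,-31,0.8],[0,0,0,0,0,-31,0.8]]]'

```text
clock: 4.78
eef_pos: [447.2, -193.8, 39.9]
tcp_rot: [-3.141, -0.001, 3.119]
contact_force: [-5.1, -0.3, 10.8]
opening: 0.128
```

```bash
python3 -c "
from h import *
go(449,-194,40);print(r.sense()['wrist_torque'])
im=snap('wrist','w5.png'); crop(im,180,120,500,330,2.5,'w5b.png')"
```

```text
at [ 447.2 -193.8   39.9] [-3.141e+00 -1.000e-03  3.119e+00] q1,q6 [-0.41 -1.96] F [-5.1 -0.3 10.8] op 10.9 t 4.775
shift cm [-0.18 -0.02 -0.01] turn [-0.  -0.1  0. ]
[-0.12869169  0.78822925  0.0348435 ]
```

View pics/w5b.png

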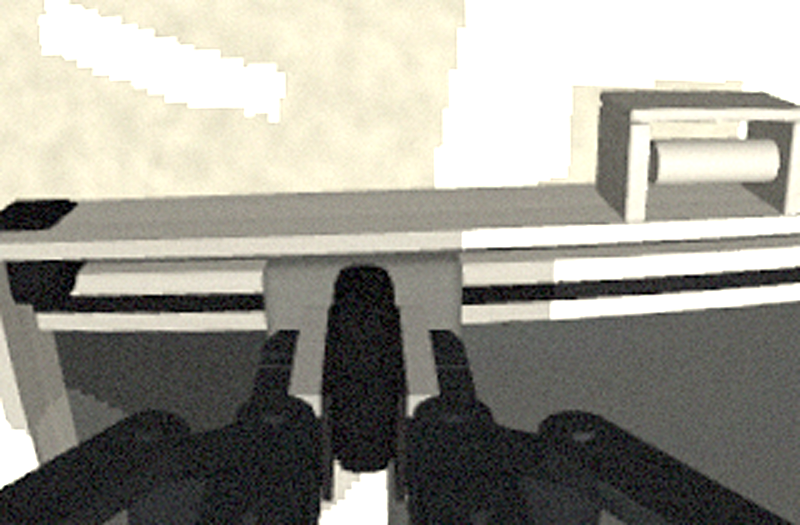

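>>> jog_arm --series '[[[0.1,1.5,0,0,0,0,0.8],[0.2,4,0,0,0,0,0.8],[0.35,7,0,0,0,0,0.8],[0.45,10,0,0,0,0,0.8],[0.5,11.5,0,0,0,0,0.8]]]'

```text
clock: 5.45
eef_pos: [445.7, -77.6, 39.9]
tcp_rot: [-3.141, 0.001, 3.119]
contact_force: [-2.1, -1.2, 6.6]
opening: 0.128
```

```bash
python3 -c "
from h import *
go(449,-194,40)
im=snap('scene','s6.png'); crop(im,110,110,310,250,4,'s6b.png')"
```

```text
at [445.7 -77.6  39.9] [-3.141e+00  1.000e-03  3.119e+00] q1,q6 [-0.18 -1.72] F [-2.1 -1.2  6.6] op 10.9 t 5.45
shift cm [-5.900e-01 -1.163e+01 -1.000e-02] turn [-0.  0. -0.]
```

View pics/s6b.png

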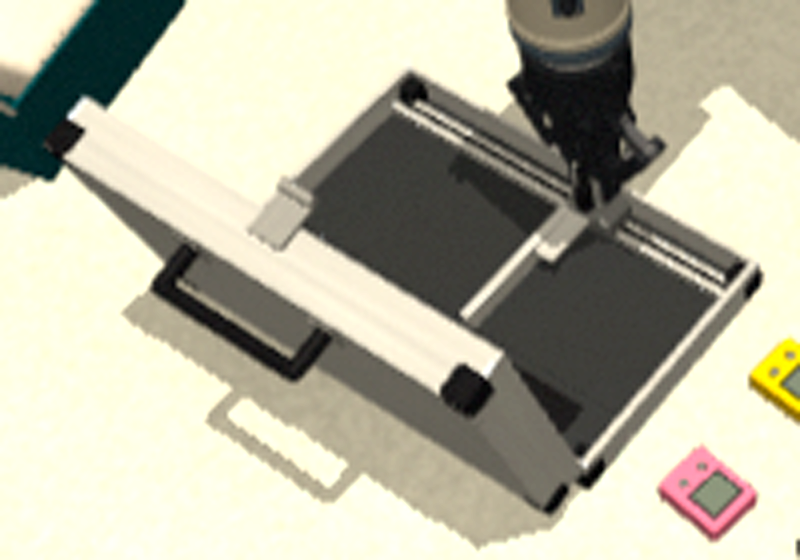

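The retainer slid from the end wall to mid-case. I'll release the knob and lift off.

>>> jog_arm --series '[[[0,0,0,0,0,0,4],[0,0,-0.5,0,0,0,4],[0,0,-5,0,0,0,4],[0,0,-11,0,0,9,5],[0,3,-17,0,0,18,8]]]'

```text
clock: 6.12
eef_pos: [446.1, -51.6, 207.4]
tcp_rot: [-3.141, 0.001, 2.796]
contact_force: [1.3, -0.1, 0.5]
opening: 0.785
```

```bash
python3 -c "
from h import *
go(490,175,230,1.571)"
```

```text
at [446.1 -51.6 207.4] [-3.141e+00  1.000e-03  2.796e+00] q1,q6 [-0.12 -1.34] F [ 1.3 -0.1  0.5] op 67.0 t 6.125
shift cm [ 3.54 22.8  -2.26] turn [ 0.   0.  70.2]
```

>>> jog_arm --series '[[[0.5,5,-1,0,0,10,8],[1.5,10,-2,0,0,20,8],[2.5,15,-2.3,0,0,30,8],[3,19,-2.3,0,0,40,8],[3.5,22.8,-2.3,0,0,50,8]]]'

```text
clock: 6.75
eef_pos: [488.9, 177.4, 228.6]
tcp_rot: [3.141, 0.0, 1.925]
contact_force: [-0.4, -0.8, 0.3]
opening: 0.936
```

>>> jog_arm --series '[[[0,0,0,0,0,10,8],[0,0,0,0,0,20,8],[0,0,0,0,0,20,8],[0,0,0,0,0,20,8]]]'

```text
clock: 7.25
eef_pos: [488.7, 175.8, 228.3]
tcp_rot: [3.142, 0.0, 1.586]
contact_force: [0.2, -0.9, 0.4]
opening: 0.934
```

```bash
python3 -c "
from h import *
s=r.sense();print(repr(s['eef_pos']),repr(s['tcp_rot']))
im=snap('wrist','w7.png'); cv2.imwrite('pics/w7b.png',cv2.resize(im,None,fx=1.25,fy=1.25)[:,:,::-1])
s=r.sense();print(repr(s['eef_pos']),repr(s['tcp_rot']))
im=im[:,:,::-1]
"
```

```text
array([488.68956881, 175.78802727, 228.31071882]) array([3.14153329e+00, 5.19180739e-06, 1.58571101e+00])
array([488.68744041, 175.83467337, 228.29422377]) array([ 3.14151746e+00, -1.68779376e-05,  1.58508007e+00])
```

View pics/w7b.png

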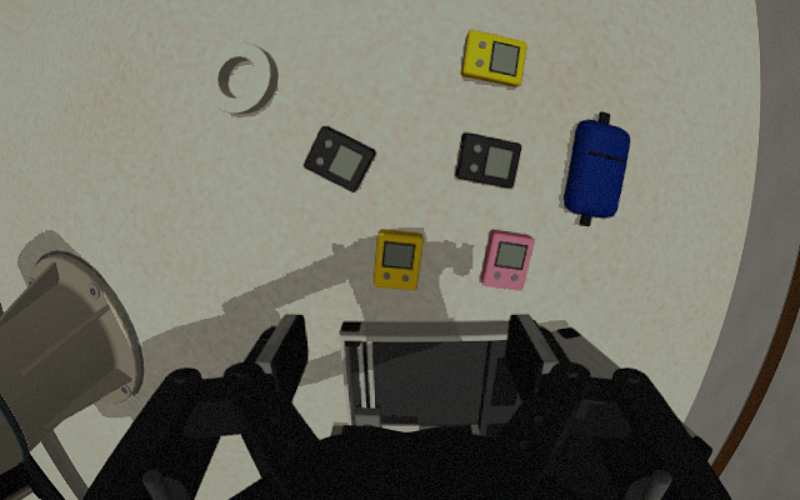

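The dark recorders are at (341,159) and (489,160) in the enlarged picture. The yellow ones are at (494,58) and (399,260), and the pink one at (508,260).

```bash
cat >> h.py <<'E'
def recs(im,pose,box,thr=60,zt=20,fillz=True):
    x0,y0,x1,y1=box; g=im[y0:y1,x0:x1].astype(int)
    m=((g.max(2)<thr)).astype(np.uint8)
    m=cv2.morphologyEx(m,cv2.MORPH_CLOSE,np.ones((3,3),np.uint8))
    cs,_=cv2.findContours(m,cv2.RETR_EXTERNAL,cv2.CHAIN_APPROX_NONE)
    for c in cs:
        if cv2.contourArea(c)<300: continue
        P=np.array([onz('wrist',(p[0][0]+x0,p[0][1]+y0),zt,pose)[:2] for p in c],np.float32)
        R=cv2.minAreaRect(P); b=cv2.boxPoints(R)
        e=[b[1]-b[0],b[2]-b[1]]; l=max(e,key=np.linalg.norm); a=np.arctan2(l[1],l[0])
        a=(a+np.pi/2)%np.pi-np.pi/2
        print('c',np.round(R[0],1),'size',np.round(R[1],1),'long axis ang',round(float(a),3))
E
python3 -c "
from h import *
im=cv2.imread('pics/w7.png')[:,:,::-1]
print(im[128,275],im[128,391],im[90,330],im[160,300])
for t in (50,65,80):
  print(t)
  recs(im,(np.array([488.7,175.8,228.3]),np.array([3.1415,0,1.5855])),(230,85,430,165),t)
"
```

```text
[101 105  89] [ 95 102  88] [155 157 141] [157 153 136]
50
c [561.3 228.8] size [43.1 56.3] long axis ang -0.146
c [425.5 228.2] size [43.3 55.3] long axis ang -0.473
65
c [561.4 228.7] size [43.4 56.3] long axis ang -0.143
c [425.6 228.3] size [43.6 55.8] long axis ang -0.47
80
c [561.4 228.8] size [43.6 56.7] long axis ang -0.147
c [425.5 228.1] size [44.2 56.2] long axis ang -0.474
```

```bash
python3 -c "
from h import *
go(561.4,228.8,60,1.425)"
```

```text
at [488.7 175.8 228.3] [ 3.142 -0.     1.585] q1,q6 [0.34 0.33] F [-0.1  0.3 -0.2] op 80.1 t 7.3
shift cm [ 5.19  7.34 16.83] turn [ 0.  -0.   9.2]
```

>>> jog_arm --series '[[[1.5,2,5,0,0,3,7.5],[3.5,5,10.5,0,0,6,7.5],[5.2,7.3,15.5,0,0,9.2,7.5],[5.2,7.3,16.8,0,0,9.2,7.5],[5.2,7.3,16.8,0,0,9.2,7.5]]]'

```text
clock: 7.92
eef_pos: [559.9, 228.4, 59.4]
tcp_rot: [-3.139, 0.001, 1.424]
contact_force: [-0.7, -0.7, 0.2]
opening: 0.878
```

```bash
python3 -c "
from h import *
go(561.4,228.8,0,1.425)
s=r.sense()
im=snap('wrist','w8.png'); crop(im,120,100,520,330,2,'w8b.png')
"
```

```text
at [559.9 228.4  59.4] [-3.139e+00  1.000e-03  1.424e+00] q1,q6 [0.38 0.53] F [-0.7 -0.7  0.2] op 75.0 t 7.925
shift cm [0.07 0.15 5.94] turn [-0.1  0.1 -0.1]
```

View pics/w8b.png

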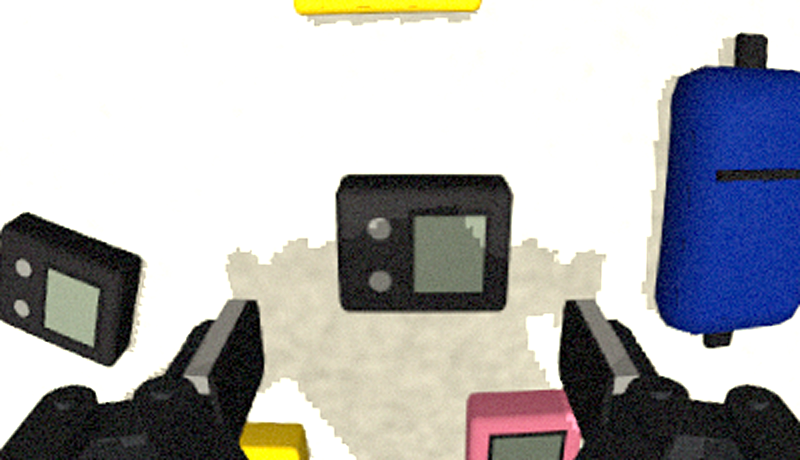

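>>> jog_arm --series '[[[0.1,0.1,3,0,0,0,7.5],[0.1,0.1,5.9,0,0,0,7.5],[0.1,0.1,5.9,0,0,0,5],[0.1,0.1,5.9,0,0,0,5],[0.1,0.1,5.9,0,0,0,5]]]' --newtons 40

```text
clock: 8.6
eef_pos: [563.2, 230.2, 3.1]
tcp_rot: [3.139, -0.001, 1.422]
contact_force: [0.2, -0.0, -1.0]
opening: 0.643
```

```bash
python3 -c "
from h import *
go(561.4,228.8,0,1.425)
im=snap('wrist','w9.png'); crop(im,120,100,520,330,2,'w9b.png')
"
```

```text
at [563.2 230.2   3.1] [ 3.139e+00 -1.000e-03  1.422e+00] q1,q6 [0.39 0.53] F [ 0.2 -0.  -1. ] op 54.9 t 8.6
shift cm [-0.16 -0.16  0.31] turn [ 0.1 -0.1 -0.2]
```

View pics/w9b.png

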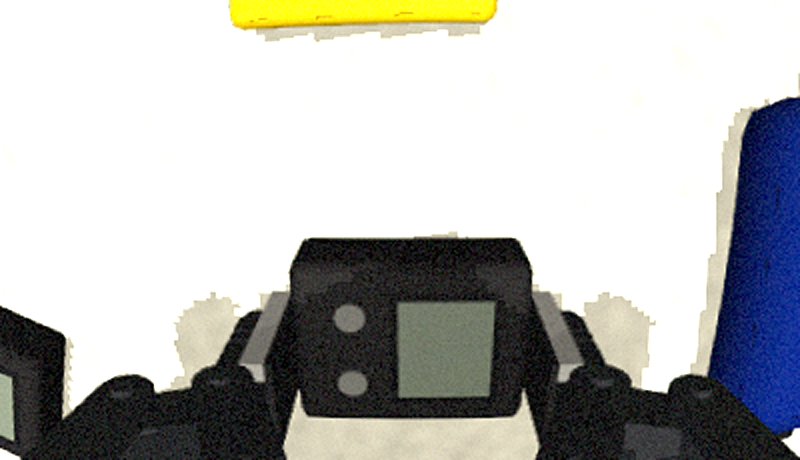

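>>> jog_arm --series '[[[0,0,-2,0,0,0,5],[0,0,-6,0,0,0,5],[0,0,-11,0,0,0,5],[0,0,-15,0,0,0,5],[0,0,-15,0,0,0,5]]]' --newtons 50

```text
clock: 9.28
eef_pos: [564.5, 230.8, 156.4]
tcp_rot: [3.135, -0.004, 1.422]
contact_force: [-0.6, -0.6, -1.2]
opening: 0.638
```

```bash
python3 -c "
from h import *
go(524,-253.7,150,1.585)
im=snap('wrist','w10.png'); crop(im,120,100,520,330,2,'w10b.png')
"
```

```text
at [564.5 230.8 156.4] [ 3.135 -0.004  1.422] q1,q6 [0.39 0.53] F [-0.6 -0.6 -1.2] op 54.5 t 9.275
shift cm [-48.52   3.17   0.47] turn [ 0.4 -0.2 -9.3]
```

View pics/w10b.png

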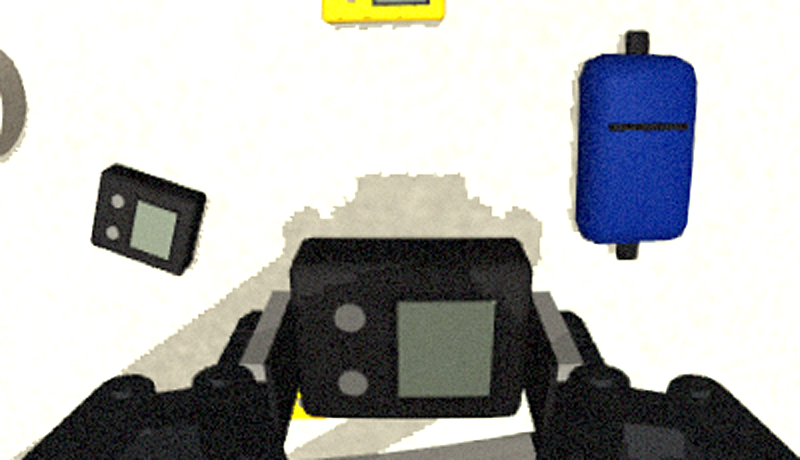

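>>> jog_arm --series '[[[-3,0.2,0,0,0,-2,5],[-8,0.6,0,0,0,-4,5],[-13.5,1,0,0,0,-6,5],[-19,1.4,0,0,0,-8,5],[-25,1.8,0,0,0,-9.3,5]]]'

```text
clock: 9.95
eef_pos: [541.7, -21.5, 150.4]
tcp_rot: [-3.14, -0.0, 1.586]
contact_force: [-0.3, 0.3, -0.7]
opening: 0.643
```

```bash
python3 -c "
from h import *
go(524,-253.7,150,1.585)"
```

```text
at [541.7 -21.5 150.4] [-3.14  -0.     1.586] q1,q6 [-0.04 -0.06] F [-0.3  0.3 -0.7] op 54.9 t 9.95
shift cm [-23.19  -2.12   0.04] turn [-0.1 -0.   0. ]
```

>>> jog_arm --series '[[[-6,-0.6,0,0,0,0,5],[-12,-1.2,0,0,0,0,5],[-18,-1.8,0,0,0,0,5],[-22,-2.1,2,0,0,0,5],[-23.2,-2.1,5,0,0,0,5]]]'

```text
clock: 10.58
eef_pos: [524.5, -254.9, 100.6]
tcp_rot: [3.141, 0.001, 1.582]
contact_force: [-0.0, 0.8, -1.1]
opening: 0.64
```

>>> jog_arm --series '[[[0,0,0,0,0,0,5],[0,0,0,0,0,0,5]]]'

```text
clock: 10.82
eef_pos: [524.8, -251.6, 101.4]
tcp_rot: [-3.141, -0.001, 1.584]
contact_force: [1.0, 0.8, -0.1]
opening: 0.638
```

```bash
python3 -c "
from h import *
go(524,-253.7,30,1.585)
s=r.sense();print(repr(s['eef_pos']),repr(s['tcp_rot']))
im=snap('wrist','w11.png'); crop(im,120,100,520,330,2,'w11b.png')
im=snap('top','t11.png'); crop(im,240,120,480,270,3.3,'t11b.png')
"
```

```text
at [ 524.8 -251.6  101.4] [-3.141e+00 -1.000e-03  1.584e+00] q1,q6 [-0.45 -0.46] F [ 1.   0.8 -0.1] op 54.5 t 10.825
shift cm [-0.21 -0.08  7.14] turn [-0. -0. -0.]
array([ 524.83317221, -251.61567273,  101.38826175]) array([-3.14083562e+00, -5.71916830e-04,  1.58449852e+00])
```

View pics/w11b.png

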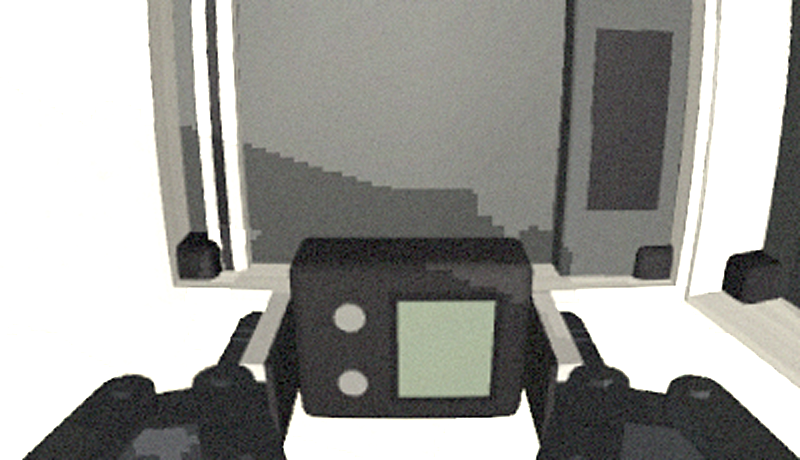

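View pics/t11b.png

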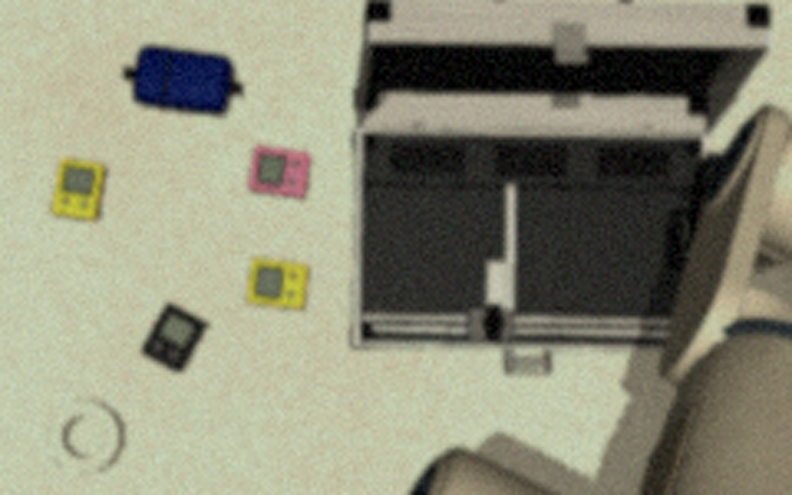

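```bash
python3 -c "
from h import *
pose=(np.array([524.8,-252,101.4]),np.array([3.1412,0,1.5845]))
im=cv2.imread('pics/w11.png').astype(float)
im=np.clip((im-60)*1.3,0,255).astype(np.uint8)
a=cv2.resize(im[205:255,195:275],None,fx=5,fy=5); b=cv2.resize(im[205:255,400:480],None,fx=5,fy=5)
cv2.imwrite('pics/w11c.png',np.hstack([a,b]))
for uv in [(207,243),(456,242.5)]:print(onz('wrist',uv,32,pose))
"
```

```text
[ 430.70316267 -279.55593282   32.        ]
[ 629.34271723 -276.74650054   32.        ]
```

View pics/w11c.png

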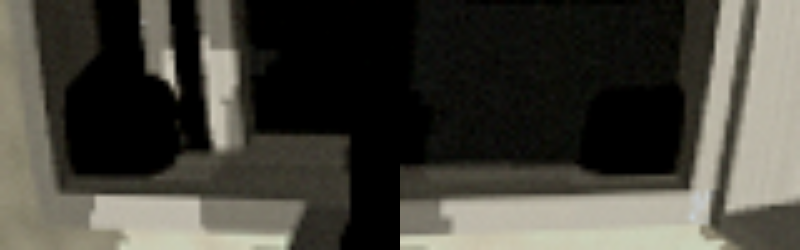

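>>> jog_arm --series '[[[-0.05,0,3,0,0,0,5],[-0.05,0,6,0,0,0,5],[-0.05,0,8,0,0,0,5],[-0.05,0,8.8,0,0,0,5],[-0.05,0,8.8,0,0,0,5]]]'

```text
clock: 11.55
eef_pos: [525.2, -252.7, 13.3]
tcp_rot: [-3.142, -0.0, 1.584]
contact_force: [0.1, -0.1, -0.7]
opening: 0.644
```

>>> jog_arm --series '[[[0,0,0.2,0,0,0,5],[0,0,0.2,0,0,0,5]]]'

```text
clock: 11.8
eef_pos: [525.4, -253.0, 11.8]
tcp_rot: [3.141, 0.0, 1.584]
contact_force: [-0.0, -0.6, -1.0]
opening: 0.64
```

>>> jog_arm --series '[[[0,0,0.2,0,0,0,5],[0,0,0.3,0,0,0,5],[0,0,0.3,0,0,0,5]]]'

```text
clock: 12.18
eef_pos: [524.9, -252.8, 8.1]
tcp_rot: [-3.141, -0.0, 1.584]
contact_force: [-0.3, 1.5, -0.1]
opening: 0.642
```

>>> jog_arm --series '[[[0,0,0.1,0,0,0,5.0],[0,0,0.1,0,0,0,7.0],[0,0,0.1,0,0,0,7.0],[0,0,-2,0,0,0,7.0],[0,0,-7,0,0,0,7.0]]]'

```text
clock: 12.8
eef_pos: [523.3, -252.1, 76.9]
tcp_rot: [-3.137, -0.002, 1.584]
contact_force: [-0.1, -0.2, -0.5]
opening: 0.822
```

>>> jog_arm --series '[[[1,0,-5,0,0,0,7.0],[6,0,-10,0,0,0,7.0],[9,0,-12,0,0,0,7.0],[9,0,-12,0,0,0,7.0]]]'

```text
clock: 13.3
eef_pos: [524.9, -161.4, 200.4]
tcp_rot: [3.138, 0.001, 1.587]
contact_force: [-0.9, 0.6, 0.9]
opening: 0.82
```

```bash
python3 -c "
from h import *
s=r.sense();print(repr(s['eef_pos']),repr(s['tcp_rot']))
im=snap('wrist','w12.png'); cv2.imwrite('pics/w12b.png',cv2.resize(im,None,fx=1.25,fy=1.25)[:,:,::-1])
s=r.sense();print(repr(s['eef_pos']),repr(s['tcp_rot']))
go(440,150,220,1.3)"
```

```text
array([ 524.91496318, -161.35318861,  200.44796235]) array([3.13774085e+00, 8.81078340e-04, 1.58659882e+00])
array([ 524.27073879, -162.27485366,  199.04962103]) array([3.13968812e+00, 7.93852281e-04, 1.58620386e+00])
at [ 524.3 -162.3  199. ] [3.140e+00 1.000e-03 1.586e+00] q1,q6 [-0.3  -0.32] F [ 0.2 -0.1  0.3] op 69.9 t 13.35
shift cm [31.35 -7.94 -2.14] turn [ 0.1  0.  16.4]
```

View pics/w12b.png

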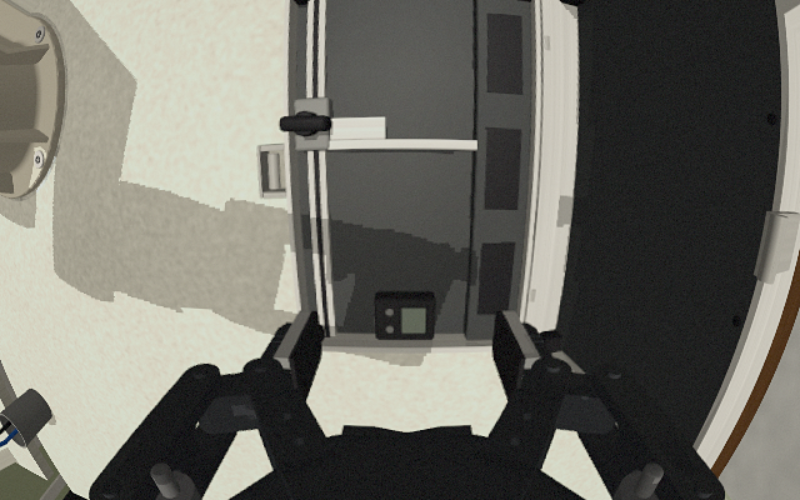

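Recorder 1 lies square at the end wall, at (405,316) in the picture. Next is recorder 2.

```bash
python3 -c "
from h import *
go(425.5,200,150,1.098)"
```

```text
at [ 524.3 -162.3  199. ] [3.140e+00 1.000e-03 1.586e+00] q1,q6 [-0.3  -0.32] F [ 0.2 -0.1  0.3] op 69.9 t 13.35
shift cm [36.38 -9.33  4.86] turn [ 0.1  0.  28. ]
```

>>> jog_arm --series '[[[5,-1.3,0,0,0,5,7.5],[11,-2.8,0,0,0,10,7.5],[17,-4.3,0,0,0,15,7.5],[23,-5.8,0,0,0,20,7.5],[29,-7.4,1,0,0,25,7.5]]]'

```text
clock: 13.98
eef_pos: [445.9, 126.7, 187.7]
tcp_rot: [3.141, 0.0, 1.144]
contact_force: [1.1, 0.1, -0.9]
opening: 0.875
```

```bash
python3 -c "
from h import *
go(425.5,200,150,1.098)"
```

```text
at [445.9 126.7 187.7] [3.141 0.    1.144] q1,q6 [0.27 0.7 ] F [ 1.1  0.1 -0.9] op 74.8 t 13.975
shift cm [ 5.83 -4.9   3.76] turn [0.  0.  2.6]
```

>>> jog_arm --series '[[[3,-2.5,2,0,0,2.6,7.5],[5.8,-4.9,3.8,0,0,2.6,7.5],[5.8,-4.9,3.8,0,0,2.6,7.5],[5.8,-4.9,3.8,0,0,2.6,7.5],[5.8,-4.9,3.8,0,0,2.6,7.5]]]'

```text
clock: 14.6
eef_pos: [425.7, 197.8, 150.4]
tcp_rot: [3.141, -0.0, 1.101]
contact_force: [-0.2, -0.4, 0.1]
opening: 0.878
```

```bash
python3 -c "
from h import *
s=r.sense();print(repr(s['eef_pos']),repr(s['tcp_rot']))
im=snap('wrist','w13.png'); cv2.imwrite('pics/w13b.png',cv2.resize(im,None,fx=1.25,fy=1.25)[:,:,::-1])
recs(im,(s['eef_pos'],s['tcp_rot']),(235,80,410,230),60)
go(425.5,228,60,1.098)"
```

```text
array([425.716327  , 197.80519421, 150.35103334]) array([ 3.14132371e+00, -2.65309650e-05,  1.10113205e+00])
c [474.9 140.9] size [24.  21.7] long axis ang 1.194
c [425.1 228.6] size [43.7 54.3] long axis ang -0.474
at [425.7 197.9 150.5] [ 3.141 -0.     1.101] q1,q6 [0.43 0.9 ] F [-0.2 -0.4  0. ] op 74.9 t 14.65
shift cm [ 2.67 -1.39  9.05] turn [ 0.  -0.   0.2]
```

View pics/w13b.png

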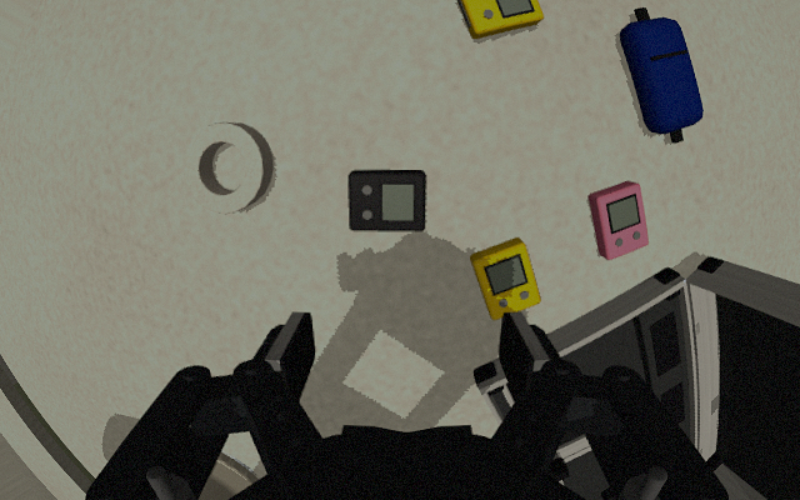

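>>> jog_arm --series '[[[2,-1,4,0,0,0,7.5],[2.7,-1.4,9,0,0,0,7.5],[2.7,-1.4,13,0,0,0,7.5],[2.7,-1.4,14.8,0,0,0,7.5],[2.7,-1.4,14.8,0,0,0,7.5]]]'

```text
clock: 15.28
eef_pos: [424.4, 228.2, 1.4]
tcp_rot: [-3.14, 0.002, 1.102]
contact_force: [0.3, -0.5, -0.4]
opening: 0.879
```

>>> jog_arm --series '[[[0,0,0,0,0,0,5],[0,0,0,0,0,0,5],[0,0,0,0,0,0,5]]]' --newtons 50

```text
clock: 15.65
eef_pos: [425.8, 229.4, 3.5]
tcp_rot: [3.14, -0.002, 1.102]
contact_force: [-0.8, -1.9, 8.2]
opening: 0.642
```

```bash
python3 -c "
from h import *
go(425.5,228,60,1.098)
im=snap('wrist','w14.png'); crop(im,120,100,520,330,2,'w14b.png')"
```

```text
at [425.8 229.4   3.5] [ 3.140e+00 -2.000e-03  1.102e+00] q1,q6 [0.49 0.96] F [-0.8 -1.9  8.2] op 54.8 t 15.65
shift cm [-0.13  0.05 -5.65] turn [ 0.1 -0.1  0.3]
```

View pics/w14b.png

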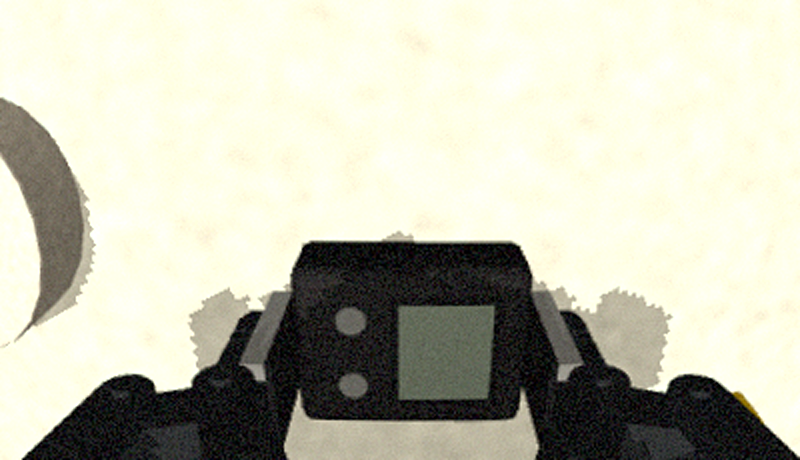

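>>> jog_arm --series '[[[0,0,-2,0,0,0,5],[0,0,-6,0,0,0,5],[0,0,-11,0,0,0,5],[0,0,-15,0,0,-5,5],[0,0,-15,0,0,-10,5]]]'

```text
clock: 16.32
eef_pos: [426.9, 230.3, 156.2]
tcp_rot: [3.136, -0.005, 1.28]
contact_force: [0.1, 1.2, -2.0]
opening: 0.64
```

```bash
python3 -c "
from h import *
im=cv2.imread('pics/w12.png')[:,:,::-1]
pose=(np.array([524.9,-161.4,200.4]),np.array([3.1377,0.0009,1.5866]))
for uv in [(375,291),(435,291),(376,338),(434,338)]: print(onz('wrist',(uv[0]/1.25,uv[1]/1.25),25,pose).round(1))
for uv in [(330,150),(477,150)]: print('ret',onz('wrist',(uv[0]/1.25,uv[1]/1.25),28,pose).round(1))
for uv in [(375,345),(465,345)]: print('wall',onz('wrist',(uv[0]/1.25,uv[1]/1.25),32,pose).round(1))
go(524,-206,150,1.585)"
```

```text
[ 497.9 -224.2   25. ]
[ 551.5 -223.4   25. ]
[ 498.1 -272.8   25. ]
[ 552.8 -272.    25. ]
ret [ 461.8 -100.2   28. ]
ret [581.3 -98.5  28. ]
wall [ 497.5 -276.4   32. ]
wall [ 581.8 -275.8   32. ]
at [426.9 230.3 156.2] [ 3.136 -0.005  1.28 ] q1,q6 [0.49 0.78] F [ 0.1  1.2 -2. ] op 54.6 t 16.325
shift cm [-39.01  21.82   0.53] turn [  0.3  -0.3 -17.5]
```

>>> jog_arm --series '[[[-3,1.5,0.3,0,0,-4,5],[-8,4.3,0.5,0,0,-8,5],[-13,7.2,0.5,0,0,-12,5],[-18,10,0.5,0,0,-16,5],[-23,12.9,0.5,0,0,-17.5,5]]]'

```text
clock: 16.95
eef_pos: [482.0, -30.2, 148.0]
tcp_rot: [3.14, 0.0, 1.584]
contact_force: [0.6, 0.1, -0.4]
opening: 0.641
```

```bash
python3 -c "
from h import *
go(525,-203.5,150,1.585)"
```

```text
at [482.  -30.2 148. ] [3.14  0.    1.584] q1,q6 [-0.07 -0.08] F [ 0.6  0.1 -0.4] op 54.8 t 16.95
shift cm [-17.39   4.07  -0.19] turn [ 0.1  0.  -0.1]
```

>>> jog_arm --series '[[[-6,1.5,0,0,0,0,5],[-12,3,0,0,0,0,5],[-16.5,4.1,2,0,0,0,5],[-17.4,4.1,5,0,0,0,5],[-17.4,4.1,5,0,0,0,5]]]'

```text
clock: 17.58
eef_pos: [523.0, -202.0, 95.8]
tcp_rot: [-3.138, -0.001, 1.581]
contact_force: [-0.2, -0.0, -0.4]
opening: 0.64
```

>>> jog_arm --series '[[[0,0,0,0,0,0,5],[0,0,0,0,0,0,5]]]'

```text
clock: 17.82
eef_pos: [525.5, -201.3, 98.7]
tcp_rot: [3.14, 0.001, 1.584]
contact_force: [-0.5, -0.1, -0.9]
opening: 0.64
```

```bash
python3 -c "
from h import *
go(525,-203.5,10,1.585)
im=snap('wrist','w15.png'); crop(im,120,100,520,330,2,'w15b.png')"
```

```text
at [ 525.5 -201.3   98.7] [3.140e+00 1.000e-03 1.584e+00] q1,q6 [-0.37 -0.38] F [-0.5 -0.1 -0.9] op 54.6 t 17.825
shift cm [-0.22 -0.07  8.87] turn [ 0.1  0.  -0.1]
```

View pics/w15b.png

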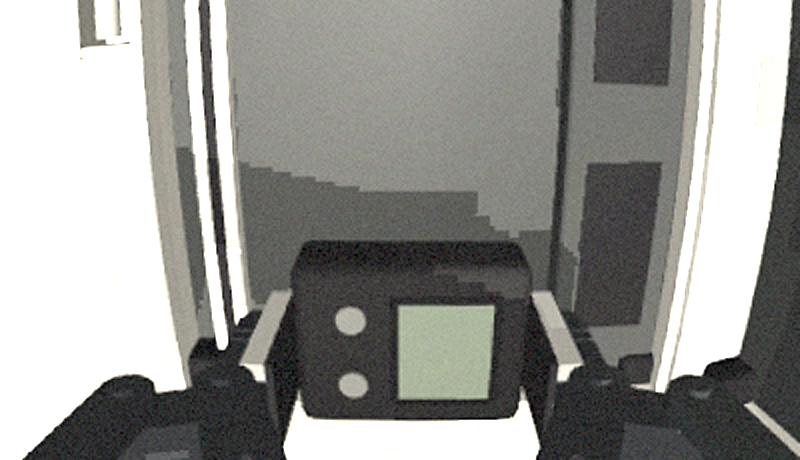

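>>> jog_arm --series '[[[0,0,3,0,0,0,5],[0,0,6,0,0,0,5],[0,0,8,0,0,0,5],[0,0,8.8,0,0,0,5],[0,0,8.8,0,0,0,5]]]'

```text
clock: 18.5
eef_pos: [525.2, -201.6, 9.7]
tcp_rot: [3.141, 0.0, 1.583]
contact_force: [-0.5, -0.8, -0.5]
opening: 0.637
```

>>> jog_arm --series '[[[0,0,0.1,0,0,0,5],[0,0,0.2,0,0,0,5],[0,0,0.2,0,0,0,5]]]'

```text
clock: 18.88
eef_pos: [525.3, -202.0, 8.6]
tcp_rot: [3.14, 0.0, 1.582]
contact_force: [-1.7, 1.2, 8.7]
opening: 0.644
```

On the floor with 8.7 N of contact. I'll release and look.

>>> jog_arm --series '[[[0,0,-0.1,0,0,0,7],[0,0,-0.1,0,0,0,7],[0,0,-3,0,0,0,7],[0,0,-9,0,0,0,7],[3,0,-14,0,0,0,7]]]'

```text
clock: 19.5
eef_pos: [524.8, -172.8, 149.2]
tcp_rot: [3.14, 0.001, 1.581]
contact_force: [0.5, 0.7, 0.2]
opening: 0.818
```

>>> jog_arm --series '[[[1,1,-3,0,0,0,7],[1,1,-3,0,0,0,7],[1,1,-3,0,0,0,7],[1,1,-3,0,0,0,7]]]'

```text
clock: 20.0
eef_pos: [533.1, -161.8, 175.7]
tcp_rot: [-3.139, -0.001, 1.582]
contact_force: [-0.3, -0.9, 1.2]
opening: 0.818
```

```bash
python3 -c "
from h import *
s=r.sense();print(repr(s['eef_pos']),repr(s['tcp_rot']),s['clock'])
im=snap('wrist','w16.png'); crop(im,180,0,500,320,1.87,'w16b.png')
im=snap('top','t16.png'); crop(im,0,0,640,400,1.25,'t16b.png')"
```

```text
array([ 533.10646533, -161.79805778,  175.71028148]) array([-3.13895048e+00, -7.30563912e-04,  1.58205533e+00]) 20.0
```

View pics/w16b.png

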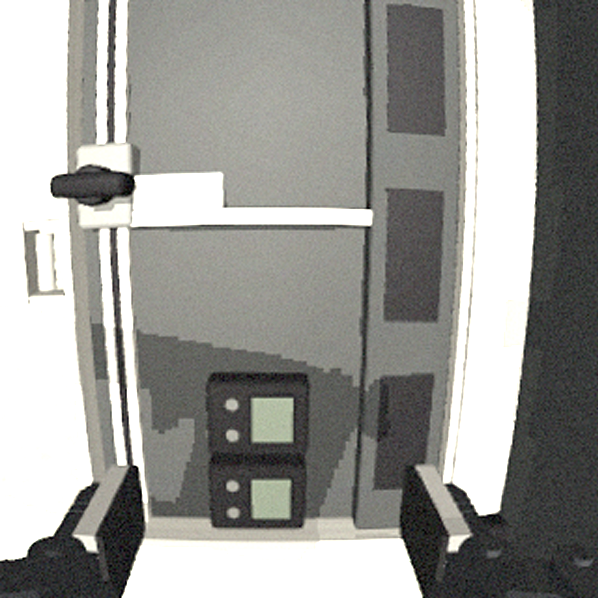

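View pics/t16b.png

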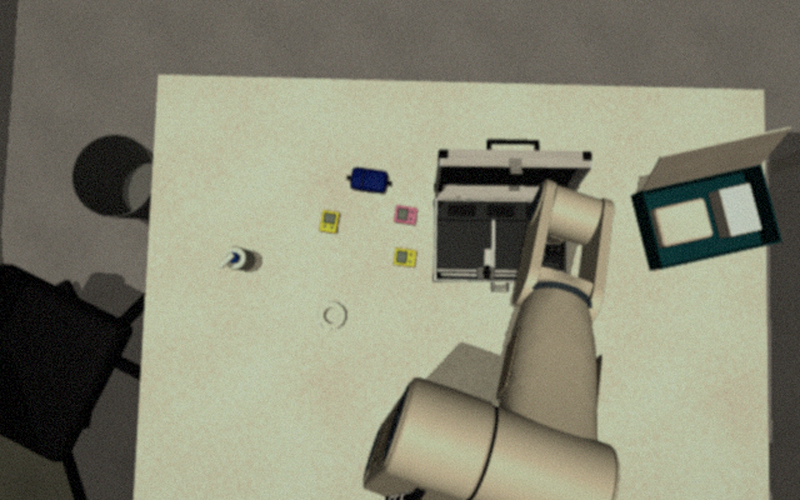

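Both recorders are in the row at (257,415) and (257,495), square, and the knob is at (92,186). Back to the knob.

```bash
python3 -c "
from h import *
pose=(np.array([533.1,-161.8,175.7]),np.array([-3.139,-0.0007,1.582]))
C=lambda u,v:(180+u/1.87,v/1.87)
for uv,z in [((52,185),59.5),((133,185),59.5),((80,226),30),((134,228),30),((133,226),28),((372,224),28),((210,375),25),((300,525),25)]: print(uv,onz('wrist',C(*uv),z,pose).round(1))
go(446.5,-77.6,110,3.12)"
```

```text
(52, 185) [430.1 -77.2  59.5]
(133, 185) [469.2 -79.3  59.5]
(80, 226) [433.5 -98.2  30. ]
(134, 228) [ 462.3 -100.3   30. ]
(133, 226) [461.3 -99.3  28. ]
(372, 224) [581.3 -97.6  28. ]
(210, 375) [ 499.4 -178.6   25. ]
(300, 525) [ 550.  -270.8   25. ]
at [ 533.4 -161.8  176. ] [-3.139e+00 -1.000e-03  1.582e+00] q1,q6 [-0.3  -0.31] F [-0.3  0.3 -1. ] op 70.0 t 20.1
shift cm [ 8.52 -8.58  6.62] turn [ -0.1  -0.1 -88.1]
```

>>> jog_arm --series '[[[2,-2,1,0,0,-10,5],[4,-4,2,0,0,-20,4],[6,-6,3,0,0,-30,4],[8.5,-8.6,4,0,0,-40,4],[8.5,-8.6,6,0,0,-50,4]]]'

```text
clock: 20.72
eef_pos: [445.2, -76.7, 116.6]
tcp_rot: [-3.141, -0.001, 2.462]
contact_force: [0.7, -0.1, 0.1]
opening: 0.467
```

>>> jog_arm --series '[[[0,0,0,0,0,-10,4],[0,0,0,0,0,-20,4],[0,0,0,0,0,-30,4],[0,0,0,0,0,-38,4],[0,0,0,0,0,-38,4]]]'

```text
clock: 21.35
eef_pos: [446.9, -77.8, 116.8]
tcp_rot: [3.141, -0.001, 3.117]
contact_force: [0.2, -0.2, -0.4]
opening: 0.47
```

```bash
python3 -c "
from h import *
im=snap('wrist','w17.png'); crop(im,180,120,500,330,2.5,'w17b.png')
go(447,-77.6,40.5,3.13)"
```

```text
at [446.9 -77.8 116.8] [ 3.141e+00 -1.000e-03  3.115e+00] q1,q6 [-0.18 -1.72] F [ 0.4  0.4 -0. ] op 40.0 t 21.4
shift cm [-0.01  0.02  7.63] turn [ 0.  -0.  -0.9]
```

View pics/w17b.png

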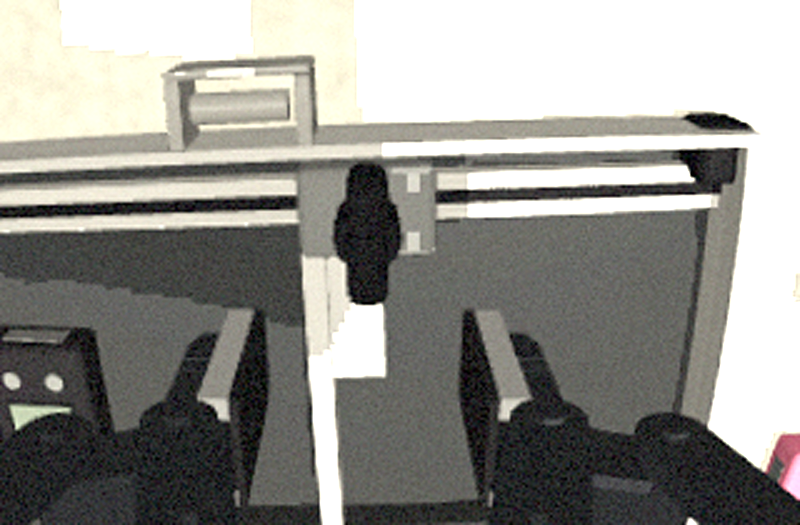

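>>> jog_arm --series '[[[0,0,4,0,0,0,4],[0,0,7,0,0,0,4],[0,0,7.5,0,0,0,4],[0,0,7.5,0,0,0,0.8],[0,0,7.5,0,0,0,0.8]]]' --newtons 50

```text
clock: 22.02
eef_pos: [447.9, -77.9, 43.3]
tcp_rot: [-3.141, 0.001, 3.118]
contact_force: [0.6, -0.0, -1.4]
opening: 0.124
```

>>> jog_arm --series '[[[0,0,0,0,0,0,0.8],[0,0,0,0,0,0,0.8]]]'

```text
clock: 22.28
eef_pos: [447.9, -77.8, 43.1]
tcp_rot: [-3.141, 0.002, 3.118]
contact_force: [-1.9, -0.4, 7.5]
opening: 0.126
```

```bash
python3 -c "
from h import *
s=r.sense();print(s['clock'])
p=s['eef_pos']; go(p[0]+1.2,p[1]-86,p[2])"
```

```text
22.275
at [447.9 -77.8  43.1] [-3.141e+00  2.000e-03  3.118e+00] q1,q6 [-0.18 -1.72] F [-1.9 -0.4  7.5] op 10.7 t 22.275
shift cm [-0.32 -8.59  0.  ] turn [-0.   0.1 -0. ]
```

>>> jog_arm --series '[[[0,-1.5,0,0,0,0,0.8],[-0.1,-4,0,0,0,0,0.8],[-0.2,-6,0,0,0,0,0.8],[-0.3,-7.5,0,0,0,0,0.8],[-0.3,-8.0,0,0,0,0,0.8]]]'

```text
clock: 22.9
eef_pos: [449.0, -158.7, 43.1]
tcp_rot: [-3.141, 0.001, 3.117]
contact_force: [-1.8, 1.5, 7.4]
opening: 0.124
```

>>> jog_arm --series '[[[0,-0.2,0,0,0,0,0.8],[0,-0.4,0,0,0,0,0.8],[0,-0.6,0,0,0,0,0.8],[0,-0.6,0,0,0,0,0.8]]]'

```text
clock: 23.4
eef_pos: [449.0, -164.1, 43.2]
tcp_rot: [-3.141, 0.002, 3.118]
contact_force: [-1.0, -0.2, 6.0]
opening: 0.129
```

>>> jog_arm --series '[[[0,-0.1,0,0,0,0,0.8],[0,-0.2,0,0,0,0,0.8],[0,-0.3,0,0,0,0,0.8],[0,-0.3,0,0,0,0,0.8]]]'

```text
clock: 23.9
eef_pos: [449.0, -166.9, 43.2]
tcp_rot: [-3.141, 0.002, 3.118]
contact_force: [-0.8, 0.9, 6.6]
opening: 0.129
```

>>> jog_arm --series '[[[0,-0.1,0,0,0,0,0.8],[0,-0.2,0,0,0,0,0.8],[0,-0.2,0,0,0,0,0.8]]]'

```text
clock: 24.28
eef_pos: [449.0, -168.8, 43.2]
tcp_rot: [-3.141, 0.002, 3.118]
contact_force: [0.3, 3.5, 6.7]
opening: 0.128
```

```bash
python3 -c "
from h import *
go(447,-77.6,40.5,3.13)
im=snap('wrist','w18.png'); crop(im,0,0,640,400,1.25,'w18b.png')"
```

```text
at [ 449.  -168.8   43.2] [-3.141e+00  2.000e-03  3.118e+00] q1,q6 [-0.36 -1.91] F [0.3 3.5 6.7] op 10.9 t 24.275
shift cm [0.42 9.11 0.26] turn [-0.   0.1 -0.7]
```

View pics/w18b.png

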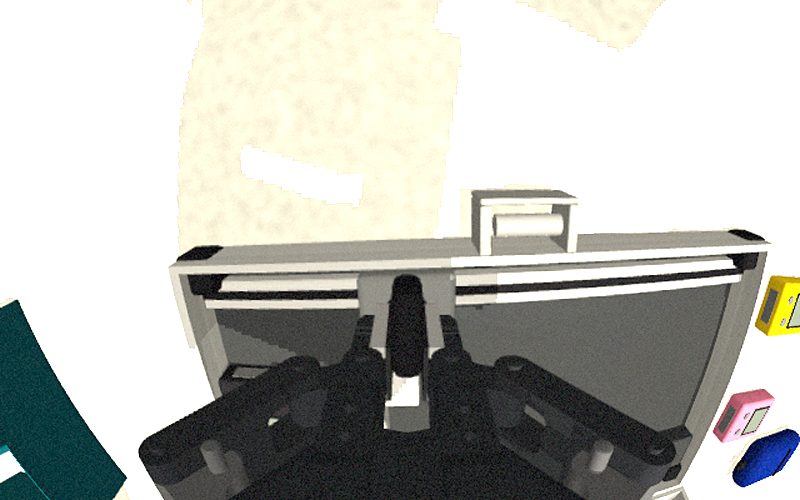

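>>> jog_arm --series '[[[0,-0.1,0,0,0,0,0.8],[0,-0.1,0,0,0,0,0.8]]]'

```text
clock: 24.58
eef_pos: [449.0, -169.0, 43.2]
tcp_rot: [3.141, 0.002, 3.117]
contact_force: [2.1, 9.3, 7.6]
opening: 0.124
```

>>> jog_arm --series '[[[0,0,0,0,0,10,0.8],[0,0,0,0,0,20,0.8],[0,0,0,0,0,30,0.8],[0,0,0,0,0,40,0.8],[0,0,0,0,0,50,0.8]]]'

```text
clock: 25.2
eef_pos: [448.6, -169.7, 43.1]
tcp_rot: [3.141, 0.001, 2.24]
contact_force: [-1.5, 1.5, 7.4]
opening: 0.123
```

>>> jog_arm --series '[[[0,0,0,0,0,10,0.8],[0,0,0,0,0,20,0.8],[0,0,0,0,0,30,0.8],[0,0,0,0,0,35,0.8],[0,0,0,0,0,35,0.8]]]'

```text
clock: 25.82
eef_pos: [448.0, -169.9, 43.2]
tcp_rot: [3.142, 0.0, 1.634]
contact_force: [-2.4, 0.1, 11.0]
opening: 0.123
```

```bash
python3 -c "
from h import *
print(r.sense()['wrist_torque'])
go(447,-77.6,40.5,1.62)
im=snap('wrist','w19.png'); crop(im,0,0,640,400,1.25,'w19b.png')"
```

```text
[0.12720211 0.64214855 0.42620511]
at [ 448.  -169.9   43.2] [3.142 0.    1.634] q1,q6 [-0.37 -0.43] F [-2.4  0.1 11. ] op 10.5 t 25.825
shift cm [9.22 0.48 0.26] turn [0.  0.  0.8]
```

View pics/w19b.png

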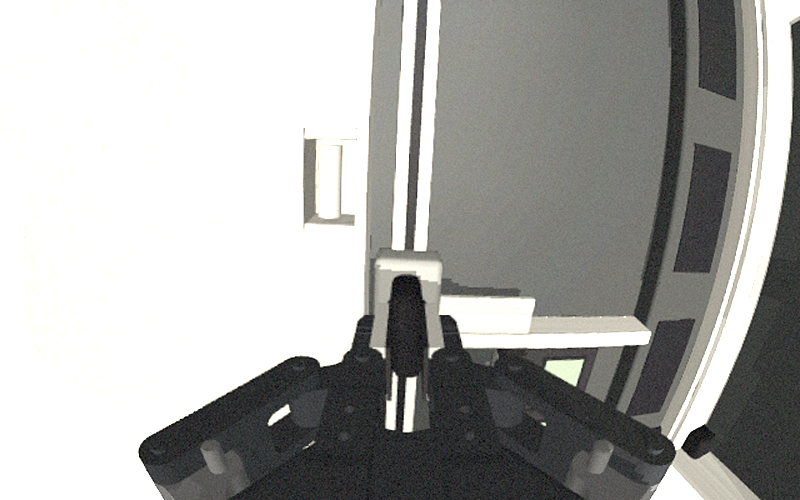

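>>> jog_arm --series '[[[0,0,0,0,0,0,4],[0,0,0,0,0,0,4],[0,0,-5,0,0,0,4],[0,2,-11,0,0,0,7],[2,5,-15,0,0,0,7]]]'

```text
clock: 26.5
eef_pos: [497.6, -147.3, 195.0]
tcp_rot: [3.139, 0.001, 1.633]
contact_force: [0.9, -0.8, 0.3]
opening: 0.821
```

>>> jog_arm --series '[[[1,0,0,0,0,2,2],[1,0,0,0,0,2,2],[1,0,0,0,0,2,2]]]'

```text
clock: 26.88
eef_pos: [495.4, -136.8, 191.6]
tcp_rot: [-3.14, -0.0, 1.601]
contact_force: [-0.6, 0.1, 0.2]
opening: 0.236
```

```bash
python3 -c "
from h import *
s=r.sense();print(repr(s['eef_pos']),repr(s['tcp_rot']),s['clock'])
im=snap('wrist','w20.png'); crop(im,180,100,500,330,2.5,'w20b.png')
im=snap('top','t20.png')
im=snap('scene','s20.png'); crop(im,60,60,380,260,2.5,'s20b.png')"
```

```text
array([ 495.40640483, -136.76401133,  191.56264141]) array([-3.14022816e+00, -2.59379874e-04,  1.60067276e+00]) 26.875
```

View pics/w20b.png

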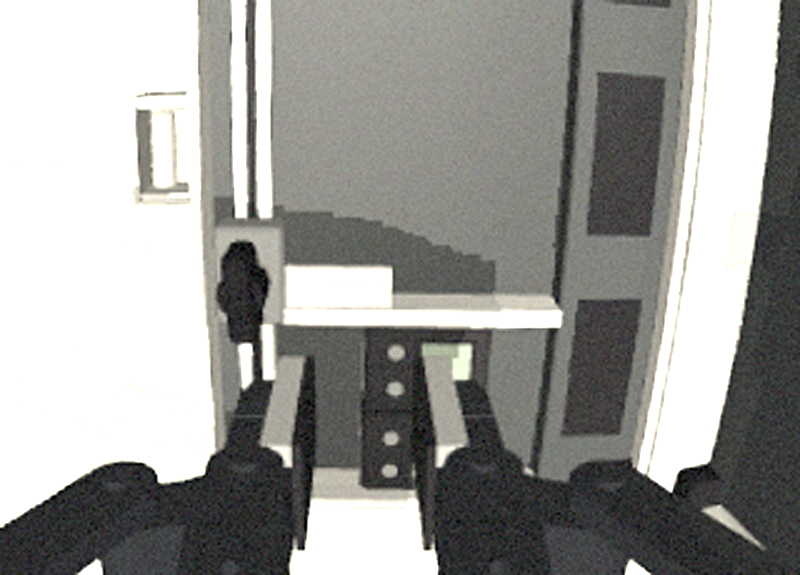

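View pics/s20b.png

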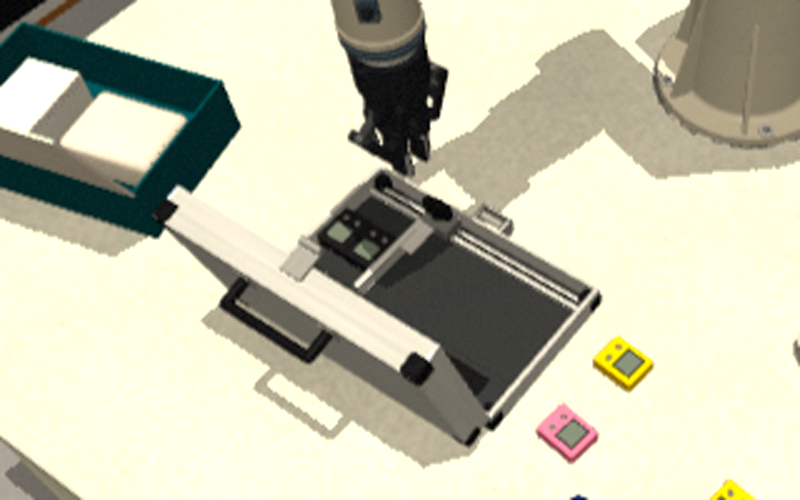

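```bash
python3 -c "
from h import *
im=cv2.imread('pics/t20.png')[:,:,::-1]; crop(im,370,95,470,165,8,'t20b.png')
im=cv2.imread('pics/s20.png')[:,:,::-1]; crop(im,130,140,230,240,6,'s20c.png')
"
```

```text
(no output)
```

View pics/t20b.png

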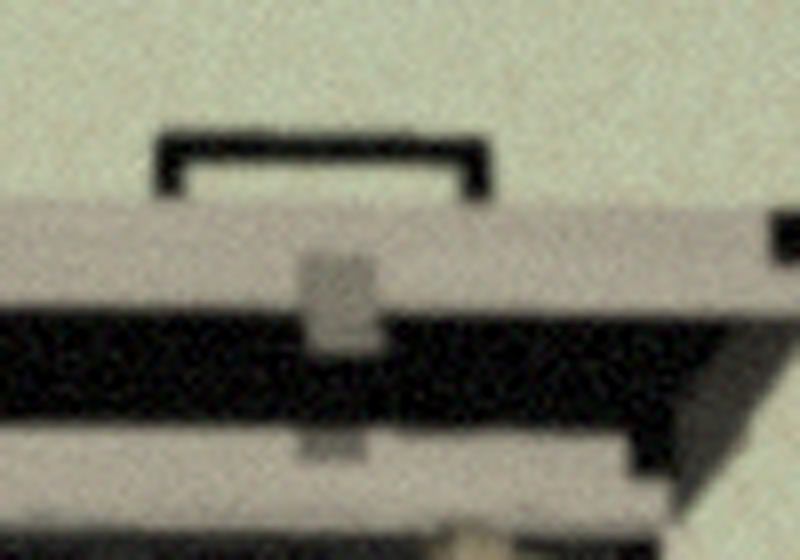

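View pics/s20c.png

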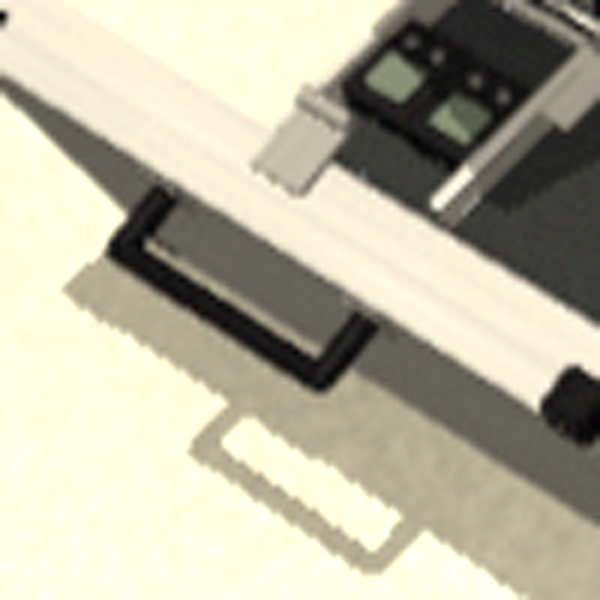

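```bash
python3 -c "
from h import *
a,d=ray('top',(410.6,113.5)); b,e=ray('scene',(166.8,192))
A=np.stack([d,-e],1); t=np.linalg.lstsq(A,b-a,rcond=None)[0]; print(a+d*t[0],b+e*t[1])
# bias check with known: case corners & knob via top/scene
for P in [(421.9,52.3,32),(426.6,-284.5,32),(630,55,32)]: print(proj('top',P).round(1),proj('scene',P).round(1))
for th in (1.65,1.7,1.75,1.8):
  P=np.array([634+185*-np.cos(th)+72*np.sin(th),-112,32+185*np.sin(th)+72*np.cos(th)])
  Q=np.array([634+210*-np.cos(th)+40*np.sin(th),-112,32+210*np.sin(th)+40*np.cos(th)])
  print(th,P.round(0),proj('top',P).round(1),proj('scene',P).round(1),'edge',proj('top',Q).round(1))
"
```

```text
[ 741.94495342 -114.58077699  193.15453401] [ 740.97196663 -113.4975397   192.73632102]
[347.3 224. ] [299.1 174.4]
[454.3 225.7] [211.6 125.1]
[348.1 158.7] [255.7 225.7]
1.65 [ 720. -112.  211.] [410.6 119.5] [171.3 182.5] edge [412.1 127.8]
1.7 [ 729. -112.  206.] [410.4 116.8] [169.2 186. ] edge [412.  124.4]
1.75 [ 738. -112.  201.] [410.2 114.2] [167.3 189.5] edge [411.8 121.2]
1.8 [ 746. -112.  196.] [409.9 111.8] [165.4 193.1] edge [411.6 118. ]
```

The row is snug and the knob bar lies along y, so it is tight. The lid's handle bar triangulates to about (741,-113,199), which puts the lid at about 1.77 rad. Plan: bring closed fingers down behind the bar, then swing the lid over.

```bash
python3 -c "
from h import *
go(495,-125,300,1.6)
go(785,-113,300,3.14)"
```

```text
at [ 495.6 -137.   191.6] [-3.14 -0.    1.6 ] q1,q6 [-0.27 -0.3 ] F [-0.4 -0.4 -0.3] op 19.8 t 27.025
shift cm [  1.2   -0.04 -10.84] turn [-0.1 -0.  -0. ]
at [ 495.6 -137.   191.6] [-3.14 -0.    1.6 ] q1,q6 [-0.27 -0.3 ] F [-0.4 -0.4 -0.3] op 19.8 t 27.025
shift cm [  1.56  28.99 -10.87] turn [ -0.   -0.1 -88.3]
```

>>> jog_arm --series '[[[0,0,-5,0,0,-10,0],[0,1,-11,0,0,-20,0],[0.5,7,-11,0,0,-30,0],[1,13,-11,0,0,-40,0],[1.5,19,-11,0,0,-50,0]]]'

```text
clock: 27.65
eef_pos: [687.2, -116.4, 302.0]
tcp_rot: [-3.141, 0.0, 2.478]
contact_force: [0.6, -0.2, 1.5]
opening: 0.002
```

```bash
python3 -c "
from h import *
go(785,-113,300,3.14)"
```

```text
at [ 687.2 -116.4  302. ] [-3.141  0.     2.478] q1,q6 [-0.17 -1.08] F [ 0.6 -0.2  1.5] op 0.2 t 27.65
shift cm [-7.49  6.29  0.2 ] turn [ -0.   -0.  -37.9]
```

>>> jog_arm --series '[[[-4,3.4,0,0,0,-10,0],[-7.5,6.3,0,0,0,-20,0],[-7.5,6.3,0,0,0,-30,0],[-7.5,6.3,0,0,0,-38,0],[-7.5,6.3,0,0,0,-38,0]]]'

```text
clock: 28.28
eef_pos: [783.3, -113.6, 301.2]
tcp_rot: [3.141, -0.001, 3.135]
contact_force: [0.7, -0.1, 0.1]
opening: -0.002
```

```bash
python3 -c "
from h import *
go(775,-113,186,3.14)
s=r.sense();print(repr(s['eef_pos']),repr(s['tcp_rot']))
im=snap('wrist','w21.png'); crop(im,0,0,640,400,1.25,'w21b.png')"
```

```text
at [ 783.3 -113.6  301.2] [ 3.141e+00 -1.000e-03  3.135e+00] q1,q6 [-0.15 -1.71] F [ 0.7 -0.1  0.1] op -0.2 t 28.275
shift cm [ 0.82  0.06 11.52] turn [ 0.  -0.1 -0.3]
array([ 783.31649285, -113.64937821,  301.20078385]) array([ 3.14140865e+00, -1.34473801e-03,  3.13455278e+00])
```

View pics/w21b.png

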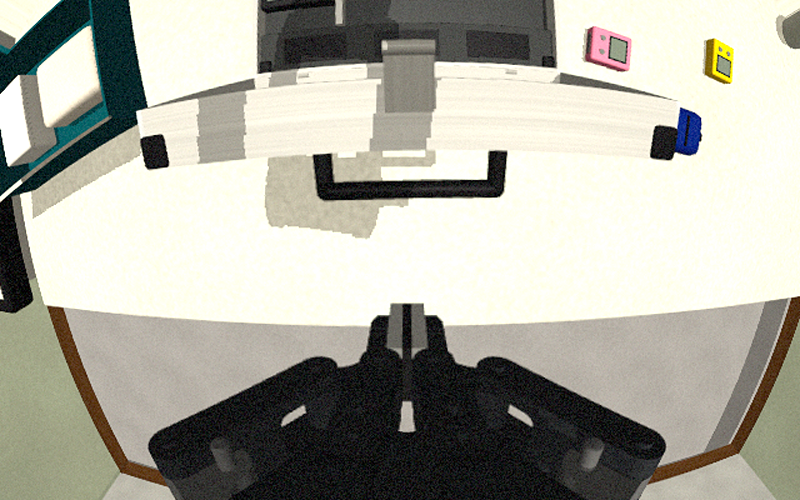

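```bash
python3 -c "
from h import *
pose=(np.array([783.3,-113.6,301.2]),np.array([3.1414,-0.0013,3.1346]))
print(onz('wrist',(328,152),199,pose),onz('wrist',(254,157),199,pose),onz('wrist',(404,157),199,pose))
for uv in [(328,131)]: print(onz('wrist',uv,231,pose))"
```

```text
[ 742.42445935 -111.77014901  199.        ] [ 745.44980859 -171.6798208   199.        ] [746.09474153 -49.92465141 199.        ]
[ 723.14152107 -111.97621963  231.        ]
```

>>> jog_arm --series '[[[0,0,4,0,0,0,0],[0,0,8,0,0,0,0],[0.5,0,11.5,0,0,0,0],[0.8,0,11.5,0,0,0,0],[0.8,0,11.5,0,0,0,0]]]'

```text
clock: 28.95
eef_pos: [776.1, -113.4, 189.0]
tcp_rot: [-3.141, 0.002, 3.134]
contact_force: [0.6, -0.0, 0.1]
opening: 0.003
```

```bash
python3 -c "
from h import *
s=r.sense(); print(s['eef_pos'],s['contact_force'])
for th in [1.78,1.7,1.6,1.5,1.4,1.3,1.2,1.1,1.0,.9,.8,.7,.6,.5,.4,.3,.2]:
  b=np.array([634-185*np.cos(th)+72*np.sin(th),32+185*np.sin(th)+72*np.cos(th)]); t=b+[17,-13]
  print(th,b.round(),'tcp',t.round(),'shift x,z cm',((s['eef_pos'][0]-t[0])/10).round(1),((s['eef_pos'][2]-t[1])/10).round(1))"
```

```text
[ 776.13235275 -113.41756785  189.02510386] [ 0.6183597  -0.04645179  0.05277082]
1.78 [743. 198.] tcp [760. 185.] shift x,z cm 1.6 0.4
1.7 [729. 206.] tcp [746. 193.] shift x,z cm 3.0 -0.4
1.6 [711. 215.] tcp [728. 202.] shift x,z cm 4.8 -1.3
1.5 [693. 222.] tcp [710. 209.] shift x,z cm 6.6 -2.0
1.4 [674. 227.] tcp [691. 214.] shift x,z cm 8.6 -2.5
1.3 [654. 230.] tcp [671. 217.] shift x,z cm 10.5 -2.7
1.2 [634. 231.] tcp [651. 218.] shift x,z cm 12.5 -2.8
1.1 [614. 230.] tcp [631. 217.] shift x,z cm 14.5 -2.8
1.0 [595. 227.] tcp [612. 214.] shift x,z cm 16.5 -2.5
0.9 [575. 222.] tcp [592. 209.] shift x,z cm 18.4 -2.0
0.8 [557. 215.] tcp [574. 202.] shift x,z cm 20.2 -1.3
0.7 [539. 206.] tcp [556. 193.] shift x,z cm 22.0 -0.4
0.6 [522. 196.] tcp [539. 183.] shift x,z cm 23.7 0.6
0.5 [506. 184.] tcp [523. 171.] shift x,z cm 25.3 1.8
0.4 [492. 170.] tcp [509. 157.] shift x,z cm 26.7 3.2
0.3 [479. 155.] tcp [496. 142.] shift x,z cm 28.1 4.7
0.2 [467. 139.] tcp [484. 126.] shift x,z cm 29.2 6.3
```

>>> jog_arm --series '[[[1.6,0,0.4,0,0,0,0],[3,0,-0.4,0,0,0,0],[4.8,0,-1.3,0,0,0,0],[6.6,0,-2,0,0,0,0],[8.6,0,-2.5,0,0,0,0]]]'

```text
clock: 29.58
eef_pos: [690.4, -113.2, 215.5]
tcp_rot: [-3.14, 0.005, 3.135]
contact_force: [3.4, -0.7, 1.3]
opening: 0.003
```

```bash
python3 -c "
from h import *
im=snap('wrist','w22.png'); crop(im,0,0,640,400,1.25,'w22b.png')"
```

```text
(no output)
```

View pics/w22b.png

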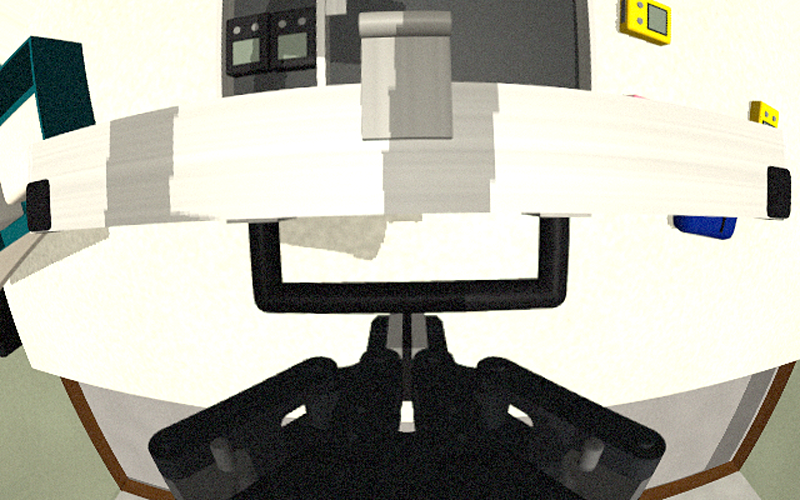

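The fingers push the handle bar at (405,295) with 3.4 N. The row is visible and undisturbed at (270,45). Continuing the arc.

>>> jog_arm --series '[[[1.9,0,-0.2,0,0,0,0],[3.9,0,-0.3,0,0,0,0],[5.9,0,-0.3,0,0,0,0],[7.9,0,0,0,0,0,0],[9.8,0,0.5,0,0,0,0]]]'

```text
clock: 30.25
eef_pos: [592.2, -112.3, 209.3]
tcp_rot: [-3.141, 0.003, 3.135]
contact_force: [1.6, -0.7, 0.8]
opening: -0.001
```

>>> jog_arm --series '[[[1.8,0,0.7,0,0,0,0],[3.6,0,1.6,0,0,0,0],[5.3,0,2.6,0,0,0,0],[6.9,0,3.8,0,0,0,0],[8.3,0,5.2,0,0,0,0]]]'

```text
clock: 30.88
eef_pos: [509.3, -111.9, 156.7]
tcp_rot: [-3.141, 0.003, 3.135]
contact_force: [0.6, -1.1, -0.5]
opening: -0.0
```

```bash
python3 -c "
from h import *
im=snap('wrist','w23.png'); crop(im,0,0,640,400,1.25,'w23b.png')
im=snap('scene','s23.png'); crop(im,60,60,380,260,2.5,'s23b.png')"
```

```text
(no output)
```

View pics/w23b.png

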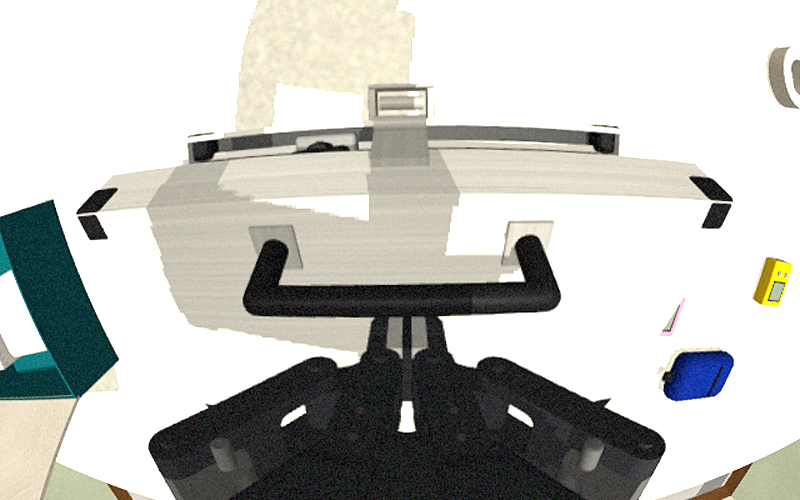

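View pics/s23b.png

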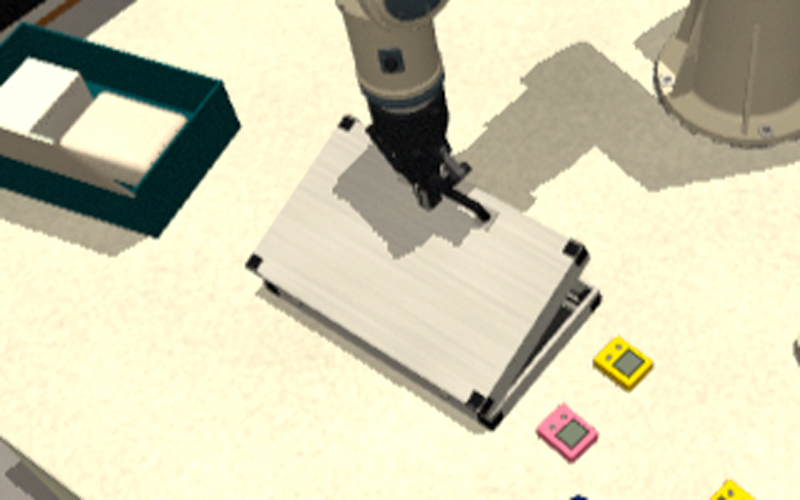

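Lid is at about 0.4 rad. I'll rise, turn the jaws across the bar and grip it.

>>> jog_arm --series '[[[-1,0,-2,0,0,0,0],[-1,0,-7,0,0,10,2],[1,0,-9,0,0,20,4],[1.7,0,-9,0,0,30,4.5],[1.7,0,-9,0,0,40,4.5]]]'

```text
clock: 31.6
eef_pos: [492.2, -111.6, 247.3]
tcp_rot: [3.14, 0.002, 2.432]
contact_force: [-0.2, 1.1, -0.5]
opening: 0.529
```

>>> jog_arm --series '[[[0,0,0,0,0,10,4.5],[0,0,0,0,0,20,4.5],[0,0,0,0,0,30,4.5],[0,0,0,0,0,40,4.5],[0,0,0,0,0,49,4.5]]]'

```text
clock: 32.22
eef_pos: [492.6, -111.6, 246.9]
tcp_rot: [3.14, 0.0, 1.577]
contact_force: [0.2, 0.0, 0.0]
opening: 0.529
```

>>> jog_arm --series '[[[0,0,0,0,0,0,4.5],[0,0,0,0,0,0,4.5]]]'

```text
clock: 32.48
eef_pos: [492.0, -111.6, 246.0]
tcp_rot: [3.141, 0.0, 1.586]
contact_force: [0.4, 0.3, -0.8]
opening: 0.528
```

```bash
python3 -c "
from h import *
go(492,-112,158,1.585)
im=snap('wrist','w24.png'); crop(im,0,0,640,400,1.25,'w24b.png')
im=snap('top','t24.png'); crop(im,320,100,520,260,4,'t24b.png')"
```

```text
at [ 492.  -111.6  246. ] [3.141 0.    1.586] q1,q6 [-0.23 -0.24] F [ 0.4  0.3 -0.8] op 45.1 t 32.475
shift cm [-0.04 -0.01  8.8 ] turn [0.1 0.  0. ]
```

View pics/w24b.png

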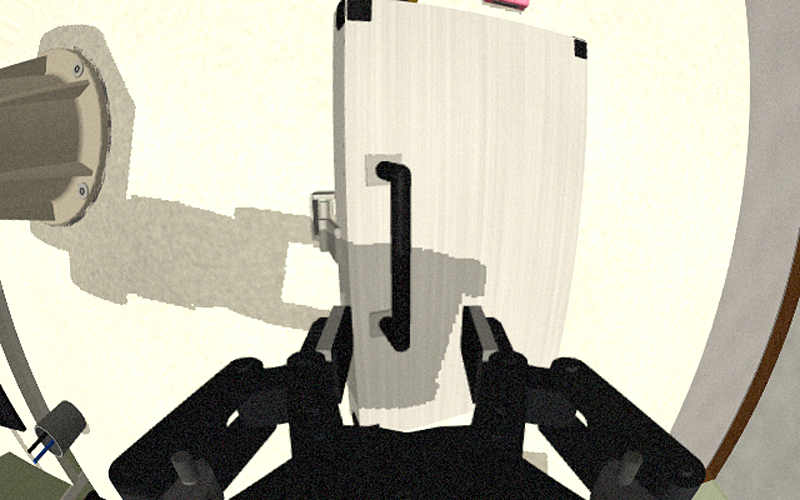

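>>> jog_arm --series '[[[0,0,4,0,0,0,4.5],[0,0,8,0,0,0,4.5],[0,0,8.8,0,0,0,4.5],[0,0,8.8,0,0,0,0.8],[0,0,8.8,0,0,0,0.8]]]' --newtons 60

```text
clock: 33.2
eef_pos: [488.6, -111.6, 158.3]
tcp_rot: [-3.135, -0.0, 1.583]
contact_force: [-14.7, -2.5, 9.8]
opening: 0.118
```

>>> jog_arm --series '[[[0,0,0,0,0,0,0.8],[0,0,0,0,0,0,0.8]]]'

```text
clock: 33.45
eef_pos: [488.5, -111.6, 158.3]
tcp_rot: [-3.136, 0.0, 1.583]
contact_force: [-14.1, -1.2, 8.2]
opening: 0.115
```

```bash
python3 -c "
from h import *
s=r.sense();p=s['eef_pos'];go(492,-112,158,1.585)
im=snap('wrist','w25.png'); crop(im,0,0,640,400,1.25,'w25b.png')
th0=np.arccos((634-p[0]+0)/198.5)-np.arctan2(72,185)
print('th from x',th0)
b0=np.array([634-185*np.cos(th0)+72*np.sin(th0),32+185*np.sin(th0)+72*np.cos(th0)])
for th in [.35,.3,.25,.2,.15,.1,.08,0]:
  b=np.array([634-185*np.cos(th)+72*np.sin(th),32+185*np.sin(th)+72*np.cos(th)])
  print(th,'dy(tool, x) cm',((b-b0)[0]/10).round(2),'dz',(-(b-b0)[1]/10).round(2))"
```

```text
at [ 488.5 -111.6  158.3] [-3.136  0.     1.583] q1,q6 [-0.23 -0.24] F [-14.1  -1.2   8.2] op 9.8 t 33.45
shift cm [-0.04  0.35  0.03] turn [-0.3  0.  -0.1]
th from x 0.3772350475373726
0.35 dy(tool, x) cm -0.36 dz 0.4
0.3 dy(tool, x) cm -1.0 dz 1.16
0.25 dy(tool, x) cm -1.6 dz 1.96
0.2 dy(tool, x) cm -2.15 dz 2.78
0.15 dy(tool, x) cm -2.67 dz 3.62
0.1 dy(tool, x) cm -3.14 dz 4.5
0.08 dy(tool, x) cm -3.32 dz 4.85
0 dy(tool, x) cm -3.95 dz 6.31
```

View pics/w25b.png

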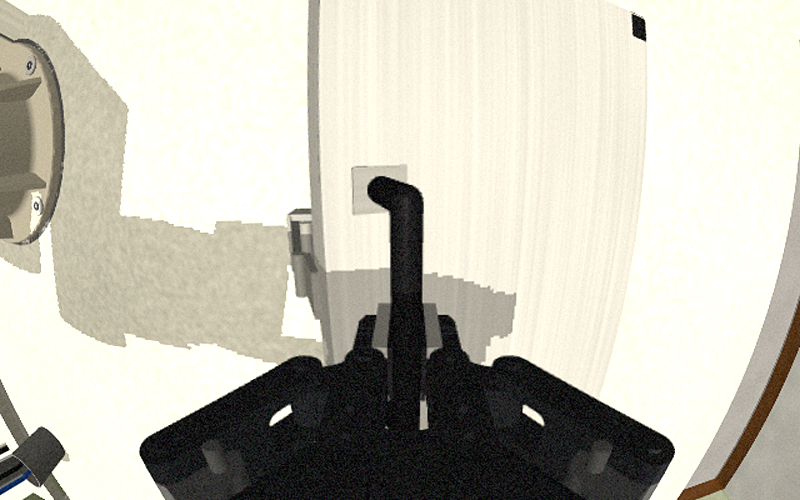

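>>> jog_arm --series '[[[0,-0.7,0.4,0,0,0,0.8],[0,-1.35,1.15,0,0,0,0.8],[0,-1.95,1.95,0,0,0,0.8],[0,-2.5,2.8,0,0,0,0.8],[0,-3.0,3.6,0,0,0,0.8]]]'

```text
clock: 34.12
eef_pos: [461.7, -112.0, 120.8]
tcp_rot: [3.14, 0.0, 1.583]
contact_force: [1.4, 0.3, 2.1]
opening: 0.106
```

>>> jog_arm --series '[[[0,-0.25,0.4,0,0,0,0.8],[0,-0.45,0.85,0,0,0,0.8],[0,-0.45,0.85,0,0,0,0.8]]]'

```text
clock: 34.5
eef_pos: [457.2, -112.0, 112.4]
tcp_rot: [3.141, 0.0, 1.582]
contact_force: [3.1, -0.3, -3.4]
opening: 0.112
```

```bash
python3 -c "
from h import *
go(492,-112,158,1.585)
im=snap('wrist','w26.png'); crop(im,0,0,640,400,1.25,'w26b.png')
im=snap('scene','s26.png'); crop(im,60,60,380,260,2.5,'s26b.png')"
```

```text
at [ 457.2 -112.   112.4] [3.141 0.    1.582] q1,q6 [-0.24 -0.26] F [ 3.1 -0.3 -3.4] op 9.6 t 34.5
shift cm [-0.04  3.48 -4.55] turn [ 0.   0.  -0.1]
```

View pics/s26b.png

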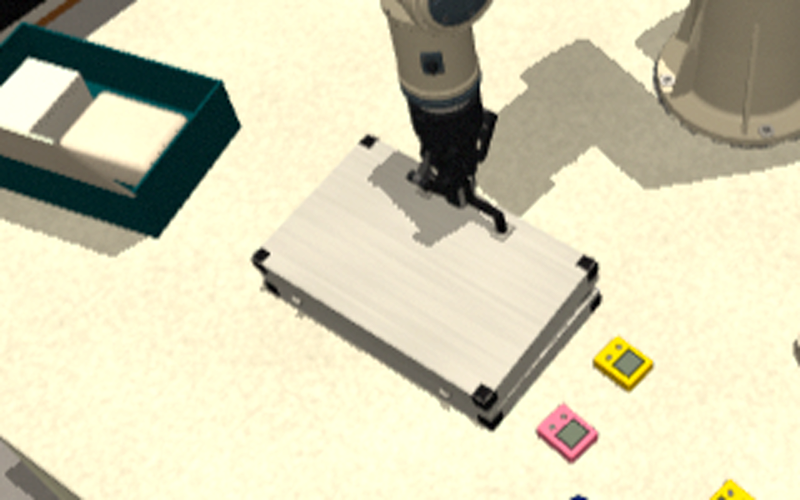

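>>> jog_arm --series '[[[0,-0.1,0.2,0,0,0,0.8],[0,-0.2,0.5,0,0,0,0.8],[0,-0.2,0.5,0,0,0,0.8]]]'

```text
clock: 34.98
eef_pos: [455.3, -112.1, 108.1]
tcp_rot: [3.141, 0.0, 1.582]
contact_force: [3.1, -1.0, 4.6]
opening: 0.11
```

>>> jog_arm --series '[[[0,-0.1,0.3,0,0,0,0.8],[0,-0.2,0.5,0,0,0,0.8],[0,-0.2,0.5,0,0,0,0.8]]]'

```text
clock: 35.35
eef_pos: [453.0, -112.1, 103.1]
tcp_rot: [3.141, 0.0, 1.583]
contact_force: [1.8, -0.4, 6.2]
opening: 0.114
```

>>> jog_arm --series '[[[0,-0.1,0.2,0,0,0,0.8],[0,-0.1,0.3,0,0,0,0.8],[0,-0.1,0.3,0,0,0,0.8]]]'

```text
clock: 35.72
eef_pos: [451.6, -112.1, 99.6]
tcp_rot: [-3.141, 0.0, 1.583]
contact_force: [-0.0, -2.8, 2.6]
opening: 0.112
```

>>> jog_arm --series '[[[0,-0.1,0.2,0,0,0,0.8],[0,-0.1,0.3,0,0,0,0.8],[0,-0.1,0.3,0,0,0,0.8]]]'

```text
clock: 36.1
eef_pos: [450.2, -112.1, 96.4]
tcp_rot: [-3.14, 0.0, 1.583]
contact_force: [-1.7, -4.6, 0.0]
opening: 0.108
```

```bash
python3 -c "
from h import *
im=snap('wrist','w27.png'); crop(im,0,0,640,400,1.25,'w27b.png')
im=snap('scene','s27.png'); crop(im,140,110,310,240,4.7,'s27b.png')"
```

```text
(no output)
```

View pics/s27b.png

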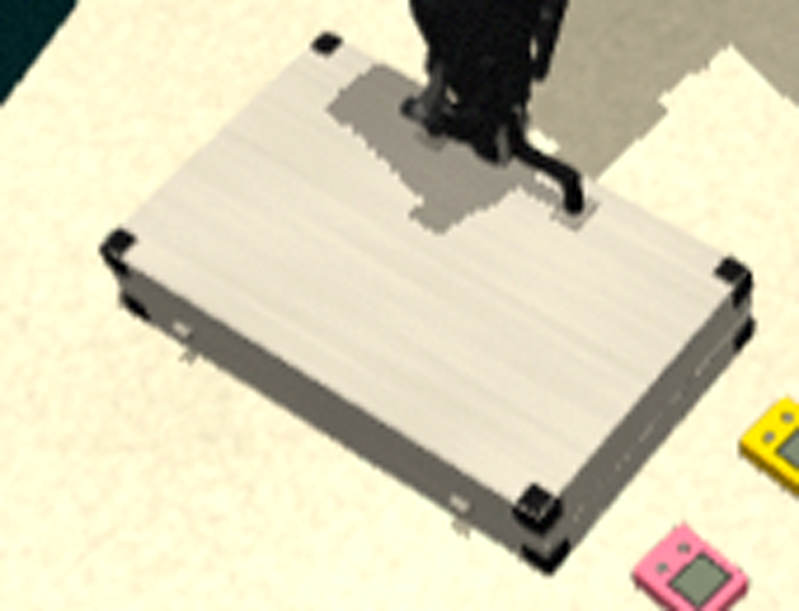

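View pics/w27b.png

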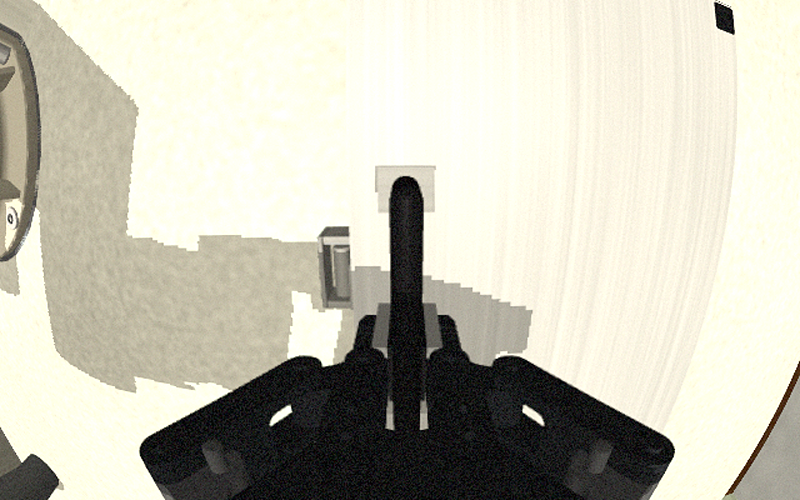

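>>> jog_arm --series '[[[0,0.1,0.2,0,0,0,0.8],[0,0.1,0.2,0,0,0,0.8]]]'

```text
clock: 36.45
eef_pos: [449.4, -112.0, 94.0]
tcp_rot: [-3.136, -0.0, 1.583]
contact_force: [-9.0, -6.4, 3.6]
opening: 0.108
```

>>> jog_arm --series '[[[0,0,0.2,0,0,0,0.8],[0,0,0.2,0,0,0,0.8]]]'

```text
clock: 36.7
eef_pos: [449.3, -111.9, 93.2]
tcp_rot: [-3.136, -0.0, 1.583]
contact_force: [-13.5, -4.9, 24.8]
opening: 0.109
```

>>> jog_arm --series '[[[0,0,0.2,0,0,0,0.8],[0,0,0.2,0,0,0,0.8]]]'

```text
clock: 36.95
eef_pos: [449.4, -112.0, 92.9]
tcp_rot: [-3.136, -0.0, 1.583]
contact_force: [-22.0, -2.4, 52.0]
opening: 0.109
```

>>> jog_arm --series '[[[0,-0.15,-0.3,0,0,0,0.8],[0,-0.15,-0.4,0,0,0,0.8],[0,-0.15,-0.4,0,0,0,0.8]]]'

```text
clock: 37.33
eef_pos: [449.5, -111.9, 94.3]
tcp_rot: [-3.139, -0.0, 1.583]
contact_force: [-3.7, -4.3, 3.2]
opening: 0.11
```

>>> jog_arm --series '[[[0,0,-0.1,0,0,0,0.8],[0,0,-0.2,0,0,0,0.8],[0,0,-0.2,0,0,0,0.8]]]'

```text
clock: 37.7
eef_pos: [450.1, -111.9, 96.2]
tcp_rot: [-3.141, -0.0, 1.583]
contact_force: [0.9, -5.0, -9.1]
opening: 0.108
```

>>> jog_arm --series '[[[0,0,-0.1,0,0,0,0.8],[0,0,-0.1,0,0,0,0.8]]]'

```text
clock: 37.95
eef_pos: [450.2, -111.9, 96.5]
tcp_rot: [-3.141, -0.0, 1.583]
contact_force: [4.0, -6.5, -23.0]
opening: 0.112
```

>>> jog_arm --series '[[[0,0,0.1,0,0,0,0.8],[0,0,0.1,0,0,0,0.8],[0,0,0.1,0,0,0,0.8]]]'

```text
clock: 38.33
eef_pos: [450.1, -111.9, 96.3]
tcp_rot: [-3.141, -0.0, 1.582]
contact_force: [0.6, -4.2, -12.6]
opening: 0.112
```

>>> jog_arm --series '[[[0,0,0.2,0,0,0,0.8],[0,0,0.3,0,0,0,0.8],[0,0,0.3,0,0,0,0.8]]]'

```text
clock: 38.7
eef_pos: [449.3, -111.9, 93.8]
tcp_rot: [-3.139, -0.0, 1.583]
contact_force: [-5.4, -4.7, 0.6]
opening: 0.108
```

>>> jog_arm --series '[[[0,0,0.15,0,0,0,0.8],[0,0,0.15,0,0,0,0.8],[0,0,0,0,0,0,0.8],[0,0,0,0,0,0,2],[0,0,0,0,0,0,4.5]]]'

```text
clock: 39.33
eef_pos: [451.2, -111.7, 94.1]
tcp_rot: [3.14, -0.0, 1.582]
contact_force: [-0.1, -0.5, -0.5]
opening: 0.43
```

>>> jog_arm --series '[[[0,0,0,0,0,0,4.5],[0,0,-4,0,0,0,4.5],[0,0,-9,0,0,0,4.5],[-2,0,-15,0,0,0,4.5],[-4,0,-19,0,0,0,4.5]]]'

```text
clock: 39.95
eef_pos: [451.6, -152.3, 286.7]
tcp_rot: [3.139, 0.001, 1.583]
contact_force: [-0.1, -0.7, -0.5]
opening: 0.525
```

>>> jog_arm --series '[[[0,0,0,0,0,0,4.5],[0,0,0,0,0,0,4.5]]]'

```text
clock: 40.2
eef_pos: [450.6, -151.7, 283.1]
tcp_rot: [-3.141, -0.001, 1.582]
contact_force: [-0.6, -0.3, 0.2]
opening: 0.527
```

```bash
python3 -c "
from h import *
s=r.sense();print(repr(s['eef_pos']),repr(s['tcp_rot']),s['clock'],s['contact_force'])
im=snap('wrist','w28.png'); crop(im,0,0,640,400,1.25,'w28b.png')
im=snap('scene','s28.png'); crop(im,140,100,310,240,4.7,'s28b.png')
im=snap('top','t28.png'); crop(im,330,100,490,240,5,'t28b.png')"
```

```text
array([ 450.55931936, -151.66492222,  283.13128245]) array([-3.14102861e+00, -5.76778949e-04,  1.58209147e+00]) 40.2 [-0.59582092 -0.31482436  0.21501821]
```

View pics/w28b.png

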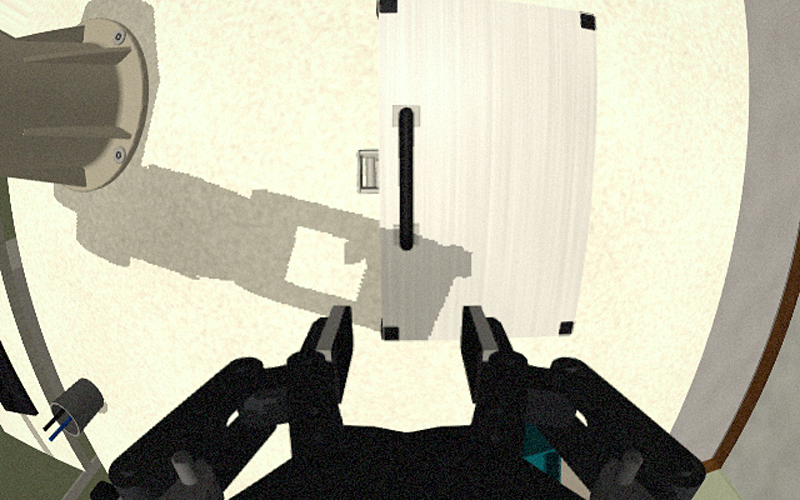

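View pics/s28b.png

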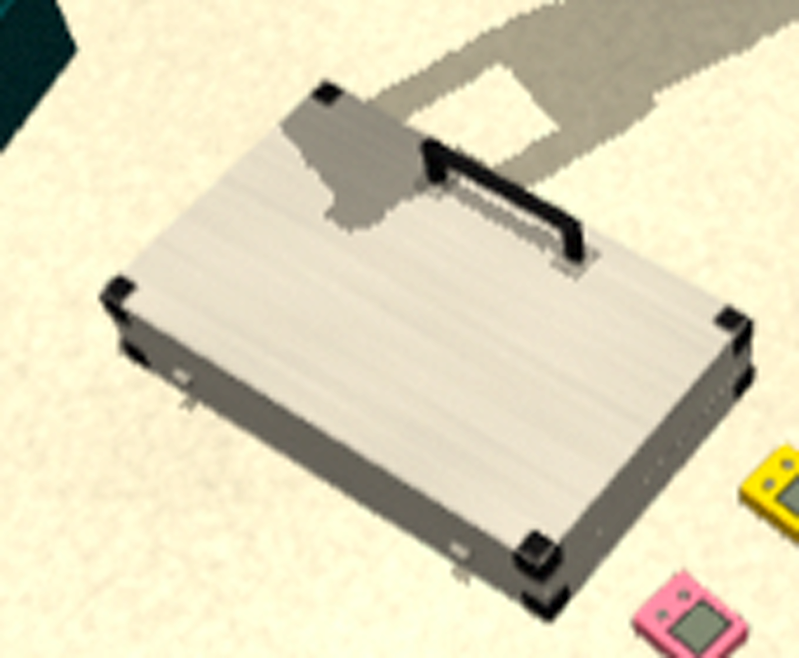

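```bash
python3 -c "
from h import *
pose=(np.array([450.6,-151.7,283.1]),np.array([-3.141,-0.0006,1.582]))
for z in (72,88): print(z,(proj('wrist',(426.6,-284.5,z),pose)*1.25).round(1),(proj('wrist',(421.9,54,z),pose)*1.25).round(1), (proj('scene',(421.9,54,z))))
print(r.sense()['contact_force'])
print(r.sign_off())"
```

```text
72 [383. 339.] [378.5  -3.7] [299.34299851 166.6327815 ]
88 [382.2 346.9] [377.2  -9.7] [299.25514324 163.30908541]
[-0.20301433 -0.09003922  0.0049743 ]
the job is handed in; nothing more can be done
None
```

I packed the case and handed the job in at about 40 s of the 210 s allowed; no verdict was reported.

- **Packing:** Only two heart recorders were on the desk. I freed the knob, slid the retainer back, and laid both recorders flat and square from the end wall. I then pushed the retainer up to about 88 mm, where it met 9 N, and turned the knob about 1.48 rad to its stop.
- **Lid:** I swung the lid shut and pressed it home. A tug on the handle lifted it about 2–3 mm, where it held. Lowered again, it met almost no force.
- **Last checks:** The front corner showed at pixel (382,340), where a lid shut to 72 mm should show at (383,339). The tool read no contact. I never moved the arm at the pouch, tape roll or gel bottle; the final pictures were not checked for them.

Three readings were off from what I expected:
- **Tug force:** It briefly read about 23 N, although about 14 N should pull the lid out. It held at 9–13 N before and after that.
- **Pressing force:** It peaked at about 52 N at the fingers.
- **Camera positions:** The scene and top cameras disagreed by about 7–10 mm on the recorders, so I relied on the wrist camera for close positions.

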